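Trace a timer cam with the stylus

TASK

Check the edge of the timer cam for dents by feel: take the stylus out of its stand, hold it upright against the cam's edge behind the pointer and slide it along the edge, over the first lobe, through the hollow and over the second lobe, pushing the pointer ahead of it until it comes to its stop. All the way the stylus must stay on the edge and be pressed lightly against it, with some 2 to 8 N and never more than 12 N. Then put it back in its stand, fully down, leave the pointer at its stop, and leave the other things on the bench alone.

Things in the scene. Friction and masses are not known exactly. Their poses are not given: they have to be found in the camera images.
- stylus: upright feeler stylus, 70 g, loose: round steel shank, 10 mm diameter, from the origin (its lower end) up 45 mm to a dark steel collar (30 mm diameter, 5 mm thick), then a black square handle 16 x 16 mm from 50 to 106 mm, steel cap to 110 mm. z runs up; x and y are square to the handle's faces. Starts hanging in its stand, collar on the stand's top; hold it by the handle
- stylus_tip (a point): point on the shank's axis 6 mm above its lower end, the part that should touch the cam
- stylus_stand: grey block 56 x 56 x 52 mm high, fixed to the bench, with one upright round hole through its middle, about 18 mm wide; origin at the centre of its underside. The stylus is home when its collar lies on the block's top (stylus origin 7 mm above the block's origin)
- cam_stand: aluminium plate 10 mm thick, fixed to the bench, carries cam, pointer and stop; origin at bench height on the pointer's axis; spans x -43 to 107, y -88 to 88 mm. x points from the pivot to the cam's hollow, to the robot's left. Hub and pivot rise to 48 mm at the origin; a steel stop post (8 mm diameter, top at 42 mm) stands 86 mm from the pivot where the pointer ends
- cam_mount: nominal seat of the white plastic two-lobed cam (same origin and axes as cam_stand). The cam is clamped through slotted holes and really lies up to 4 mm off along x and along y, not turned: find it by touch. Upright rigid edge, z 10 to 26 mm: lobe A (from its -y side), hollow, lobe B, arcs tangent to one another. The stylus's axis runs 5 mm outside; 1 mm too far in adds 3 to 5 N
- lobe_a (a point): nominal centre of lobe A's convex arc, radius 28 mm, at (24.5, -20.6) mm in cam_mount x, y, 18 mm above the bench. The arc runs from the cam's -y side to edge point (51.3, -12.4)
- valley (a point): nominal centre of the hollow's concave arc, radius 30 mm, in free space outside the cam at (80.0, -3.6) mm in cam_mount x, y, 18 mm above the bench. The arc runs from edge point (51.3, -12.4) to (53.5, 10.4)
- lobe_b (a point): nominal centre of lobe B's convex arc, radius 34 mm, at (23.5, 26.4) mm in cam_mount x, y, 18 mm above the bench. The arc runs from edge point (53.5, 10.4) on round the cam's +y side
- pointer (a joint): dark steel blade, 4 mm wide, 90 mm long from the pivot, 33 to 42 mm above the bench, over the cam. Value in rad, growing anticlockwise from above; its direction in cam_stand axes is the value minus 0.873 rad. Starts at 0 to 0.15 on lobe A; stop at 2.1 on lobe B. Light friction (1 N at the edge), stays where left. The stylus begins on its clockwise side (-y), pushes it ahead and keeps to the edge all the way
- flux_jar: white screw jar, 46 mm diameter, 36 mm high, bystander; origin under its centre
- capacitor: upright blue can capacitor, 35 mm diameter, 50 mm high, bystander; origin under its centre
- heat_sink: finned white-metal heat sink 38 x 50 x 29 mm, bystander; origin under its centre
- driver: small blue screwdriver, 10 x 125 x 11 mm, lying along its y, bystander; origin under its centre
Things that resemble listed ones, but are neither listed nor needed, are in the scene too. What is shaped like the stylus but green is not meant.

How it is judged:
By the outcome, as a careful person would: the job done as asked, in the order asked, and still so for the second after the job is handed in, with the robot touching nothing.
It also fails if it takes over 64 s, if anything falls off the work surface, if the arm or the gripper's body presses on something with over 40 N, if the wrist force passes 120 N, or if a joint passes its speed limit or range.

ROBOT

A 6-joint arm with a two-finger parallel gripper is mounted at the origin on a cart in front of the work surface, level with it; the furniture and walls round the work are solid. World frame = base frame: x ahead of the robot, y to its left, z up, the work surface at z = 0. Lengths are in m, angles in rad, forces in N, time in s.
With the tool pointing down it reaches from about 0.425 to 1.125 m from the base axis. Payload 14.9 kg.
Tool frame: the origin (TCP) lies at the very end of the fingers, on their centre line; the grasp point (between the pads) lies behind it (arm.grip_point_offset is the z of the grasp point in the tool frame, in m); z points along the fingers, y is the direction in which the jaws open and shut (so a half turn about z gives the same grasp; the last joint's range is limited). The gripper opens to 91 mm and grips with 3 to 60 N. Pads are 32 mm wide; open, the fingers measure 118 mm over their backs; the gripper's body (76 mm by 178 mm) begins 60 mm behind the grasp point.
Start: joints at [1.301, 0.379, 1.734, -0, 1.028, -0.033], TCP at [0.164, 0.68, 0.214] pointing down, gripper open.
Joint ranges: [-2.77, 2.77], [-0.74, 2.19], [0, 2.66], [-1.06, 4.2], [0.31, 2.87], [-3.08, 3.08]. Speed limits (rad/s): [1.89, 1.89, 2.39, 3.14, 3.14, 3.14].

INTERFACE

Orientations are given as a 3x3 rotation matrix whose columns are the frame's x, y, z axes.
In Python, from cell import sensors, capture, calibration, order, arm gives the robot as it stands.
- The arm moves only by the tool drive_tool, never from a script. Its argument "rows" is a list that holds one entry, the list of rows, each a list of 7 numbers: the shift along the tool's x, y, z in mm, then the turn, a rotation vector about the tool's x, y, z in degrees, then the finger opening in mm, from 0 to 91.2. A call has 1 to 10 rows; each row is the pose to reach, as a shift and turn from the pose commanded when the call began, along the tool's axes at that moment; what a row does not reach only later rows make up. A row lasts 1/10 s, in which the tool goes at most 50 mm and 8.59 degrees, less where a joint would pass 70% of its speed; a pose out of reach is approached as far as the arm can. A call with a gripper value outside its range is refused whole. The fingers move at their own pace and stop on an object; the grip force is fixed at half the most. Time passes only in rows, so rows that repeat a pose let the fingers close. It gives the time, the measured TCP pose, the force and the opening at its end, in the units of the state.
- sensors.read_state(): the state, without advancing time (a new reading comes with each control period).
- capture(name): name is "scene" or "side" or "wrist"; returns the picture (420x560x3 uint8, red, green, blue); there is no depth.
- calibration(name): a dict with "fx", "fy", "cx", "cy" (pixels), "rvec" (rotation vector, rad) and "tvec" (3), from world to camera coordinates, as OpenCV has them. Camera axes: x right, y down, z forward; pixel columns grow to the right and rows downward; lengths in m; the calibration is good to about 2 mm. A picture is of the moment at which its call begins: read the wrist's pose just before it. calibration takes no time and is no camera call; for the wrist camera it gives the pose at the moment of the call.
- order.hand_in(): hands the job in, once; it reports no verdict.
The state is a dict: "clock": time; "q": joint angles; "dq": joint speeds; "tau": joint torques, N m; "tcp_pos": TCP position; "tool_rot": TCP orientation; "contact_force": force on the tool from outside, world axes, zero at the start; "wrist_torque": the same for the moment, N m; "grip_width": finger opening in m.
Only numpy, scipy, OpenCV 4.12 (cv2) and the standard library are available. Lean on these libraries where they do the work, as an engineer would, in place of code of your own. Each camera call takes 0.05 s, during which the arm holds its last target. There are 200 camera calls.

## Working session

There is one attempt and no reset: what is moved stays moved. The work goes in short steps, Python scripts to look and compute and a tool call to move; the robot and the scene stay as the last step left them, time stands still between calls to the robot, and variables do not carry over. Pictures are saved under pics/ and viewed, about 8 in all and at most 12, crops included, and the job is handed in when it is done.

Besides the shell and the picture viewer there is one more tool, called after "Emit:" as name(argument=value, ...) on one line, values as JSON. drive_tool: Moves the arm, as the interface text tells. Its arguments: {"type":"object","properties":{"rows":{"type":"array","items":{"type":"array","items":{"type":"array","items":{"type":"number"}}}}},"required":["rows"]}

```bash
mkdir -p pics; ls; python3 - <<'E'
from cell import sensors,capture,calibration,arm
import cv2
s=sensors.read_state();print(s);print(arm.grip_point_offset)
for n in("scene","side"):
    cv2.imwrite(f"pics/{n}0.png",cv2.resize(capture(n)[:,:,::-1],(800,600),interpolation=cv2.INTER_CUBIC));print(n,calibration(n))
E
```

```text
pics
{'clock': 0.0, 'q': array([ 1.30069266e+00,  3.79390843e-01,  1.73480940e+00, -3.27655159e-07,
        1.02850702e+00, -3.32976577e-02]), 'dq': array([-6.32565061e-05,  7.60714842e-04, -1.40293589e-04,  1.76698626e-03,
        5.96742563e-04,  1.53109698e-03]), 'tau': array([ 4.66404192e-03, -7.63735986e+01, -4.34369195e+01,  6.51901681e-02,
        4.25891206e-02, -1.02269246e-04]), 'tcp_pos': array([0.16411233, 0.68006279, 0.21328647]), 'tool_rot': array([[-9.72092273e-01,  2.34598644e-01, -2.97142391e-04],
       [ 2.34598829e-01,  9.72091680e-01, -1.07427265e-03],
       [ 3.68267391e-05, -1.11400140e-03, -9.99999379e-01]]), 'contact_force': array([-0.24424749, -0.94471466, -0.45999696]), 'wrist_torque': array([-0.00614947, -0.01945758, -0.02839383]), 'grip_width': 0.09126161191784066}
-0.0188
scene {'fx': 481.09875567994766, 'fy': 481.09875567994766, 'cx': 268.9387438673776, 'cy': 208.46379607166506, 'rvec': array([ 0.56509117, -2.70280375,  1.12603893]), 'tvec': array([ 0.63237637, -0.04861823,  0.94017737])}
side {'fx': 526.3404732494025, 'fy': 526.3404732494025, 'cx': 280.31810402663785, 'cy': 206.3061982186693, 'rvec': array([ 0.46813305, -2.58055271,  1.43769665]), 'tvec': array([ 0.63251635, -0.00838746,  1.08550314])}
```

View pics/scene0.png

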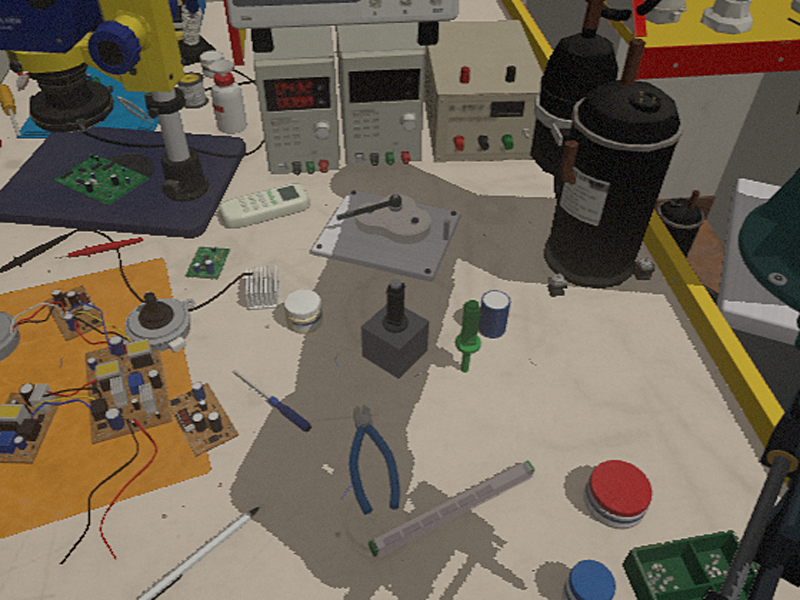

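View pics/side0.png

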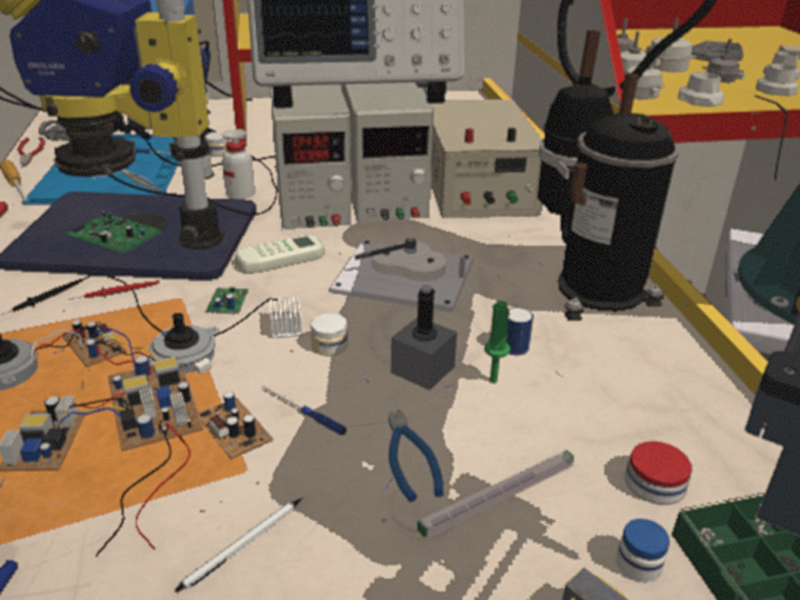

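Black stylus at scene (397,310) in the grey block (395,345). The lookalike is the green one at (469,335), which I'm not taking. The cam plate is at (388,235), its pointer tip at (340,217) and the stop post at (446,228). Next I'll work out rough positions.

```bash
cat > h.py <<'E'
import numpy as np,cv2
from cell import sensors,capture,calibration,arm
def ray(c,u,v,z):
    R=cv2.Rodrigues(np.array(c['rvec']))[0];t=np.array(c['tvec'])
    o=-R.T@t;d=R.T@np.array([(u-c['cx'])/c['fx'],(v-c['cy'])/c['fy'],1]);
    return o+d*(z-o[2])/d[2]
def proj(c,P):
    K=np.array([[c['fx'],0,c['cx']],[0,c['fy'],c['cy']],[0,0,1]])
    return cv2.projectPoints(np.array(P,float).reshape(-1,1,3),np.array(c['rvec']),np.array(c['tvec']),K,None)[0].reshape(-1,2)
E
python3 - <<'E'
from h import *
np.set_printoptions(precision=4,suppress=True)
s=800/560
for n,pts in dict(scene=dict(cap=(396,286,.117),capS=(470,303,.1),plL=(313,250,.01),plR=(462,211,.01),plB=(428,274,.01),hub=(396,200,.048),post=(447,222,.042),tip=(340,217,.0375),jar=(304,296,.036),can=(495,295,.05),sink=(262,272,.029),d=(275,403,0.005)),
 side=dict(cap=(426,291,.117),plL=(333,292,.01),plR=(472,257,.01),plB=(459,303,.01),hub=(410,242,.048),post=(463,262,.042),jar=(329,322,.036),can=(519,313,.05))).items():
    c=calibration(n)
    R=cv2.Rodrigues(c['rvec'])[0];print(n,'cam at',-R.T@c['tvec'])
    for k,(u,v,z) in pts.items(): print(k,ray(c,u/s,v/s,z))
c=calibration('wrist');R=cv2.Rodrigues(c['rvec'])[0];T=sensors.read_state();print('wrist',T['tool_rot'].T@(-R.T@c['tvec']-T['tcp_pos']),(R@T['tool_rot']),c)
E
```

```text
scene cam at [0.2964 0.8963 0.6284]
cap [0.5    0.4024 0.117 ]
capS [0.4229 0.3785 0.1   ]
plL [0.6751 0.2788 0.01  ]
plR [0.5159 0.1143 0.01  ]
plB [0.5127 0.261  0.01  ]
hub [0.5954 0.1754 0.048 ]
post [0.5153 0.1861 0.042 ]
tip [0.6567 0.2294 0.0375]
jar [0.6289 0.3857 0.036 ]
can [0.4117 0.3046 0.05  ]
sink [0.7034 0.3624 0.029 ]
d [0.5947 0.5222 0.005 ]
side cam at [0.2898 1.0894 0.5546]
cap [0.497 0.409 0.117]
plL [0.6656 0.2925 0.01  ]
plR [0.5141 0.125  0.01  ]
plB [0.4966 0.2553 0.01  ]
hub [0.5931 0.1828 0.048 ]
post [0.5088 0.2002 0.042 ]
jar [0.6234 0.3962 0.036 ]
can [0.4063 0.3112 0.05  ]
wrist [ 0.0802  0.0009 -0.1707] [[-0.0002  1.     -0.0008]
 [-0.9594 -0.0004 -0.2822]
 [-0.2822  0.0007  0.9594]] {'fx': 353.7067348309004, 'fy': 353.7067348309004, 'cx': 280.4029266068392, 'cy': 211.23337993201386, 'rvec': array([-2.283 , -1.7973, -0.2586]), 'tvec': array([-0.7006, -0.0313,  0.3912])}
```

```bash
python3 - <<'E'
from h import *
np.set_printoptions(precision=4,suppress=True)
c=calibration('scene');s=800/560
for p in[(598,262),(545,262),(648,270),(560,285),(645,265)]:print(p,ray(c,p[0]/s,p[1]/s,0))
b=ray(c,598/s,250/s,0)
for h in(.1,.15,.2,.25,.3):print(h,proj(c,[b[0],b[1],h])*s)
print(dir(arm)); 
S=sensors.read_state();R=S['tool_rot'];print(R.T@np.array([.356,-.40,.04])*1000)
E
```

```text
(598, 262) [0.3115 0.1351 0.    ]
(545, 262) [0.378  0.1641 0.    ]
(648, 270) [0.2463 0.1244 0.    ]
(560, 285) [0.3484 0.201  0.    ]
(645, 265) [0.2515 0.1157 0.    ]
0.1 [[614.7906 191.2985]]
0.15 [[624.2242 158.3176]]
0.2 [[634.4691 122.5004]]
0.25 [[645.6347  83.4644]]
0.3 [[657.8509  40.7556]]
['PlanningError', '__class__', '__delattr__', '__dict__', '__dir__', '__doc__', '__eq__', '__format__', '__ge__', '__getattribute__', '__getstate__', '__gt__', '__hash__', '__init__', '__init_subclass__', '__le__', '__lt__', '__module__', '__ne__', '__new__', '__reduce__', '__reduce_ex__', '__repr__', '__setattr__', '__sizeof__', '__str__', '__subclasshook__', '__weakref__', 'grip_point_offset']
[-439.9054 -305.3565  -39.7067]
```

Emit:
drive_tool(rows=[[[-50, -35, -40, 0, 0, 0, 50], [-90, -60, -40, 0, 0, 0, 50], [-130, -90, -40, 0, 0, 0, 50], [-170, -120, -40, 0, 0, 0, 50], [-210, -145, -40, 0, 0, 0, 50], [-250, -175, -40, 0, 0, 0, 50], [-290, -200, -40, 0, 0, 0, 50], [-330, -230, -40, 0, 0, 0, 50], [-370, -255, -40, 0, 0, 0, 50], [-440, -305, -40, 0, 0, 0, 50]]])

```text
clock: 1.1
tcp_pos: [0.4921, 0.3127, 0.2539]
tool_rot: [[-0.972, 0.235, 0.0], [0.235, 0.972, 0.0], [-0.0, 0.0, -1.0]]
contact_force: [0.6, 1.0, 0.8]
grip_width: 0.05
```

Emit:
drive_tool(rows=[[[-10, -5, 0, 0, 0, 0, 50], [0, 0, 0, 0, 0, 0, 50], [0, 0, 0, 0, 0, 0, 50]]])

```text
clock: 1.4
tcp_pos: [0.49, 0.315, 0.2536]
tool_rot: [[-0.972, 0.235, -0.001], [0.235, 0.972, -0.0], [0.001, -0.0, -1.0]]
contact_force: [-1.1, -0.0, -1.3]
grip_width: 0.0502
```

```bash
python3 - <<'E'
from h import *
import pickle
S=sensors.read_state();c=calibration('wrist');im=capture('wrist');print(S['tcp_pos'],S['clock'],S['contact_force'],S['q'])
pickle.dump((S,c,im),open('w1.pkl','wb'));cv2.imwrite('pics/w1.png',cv2.resize(im[:,:,::-1],(800,600),interpolation=cv2.INTER_CUBIC))
E
```

```text
[0.48996352 0.31500492 0.25361069] 1.4 [-1.12151546 -0.02964989 -1.26963778] [ 5.31222722e-01  1.48923656e-01  1.95071143e+00  3.61608129e-04
  1.04278193e+00 -8.03012977e-01]
```

View pics/w1.png

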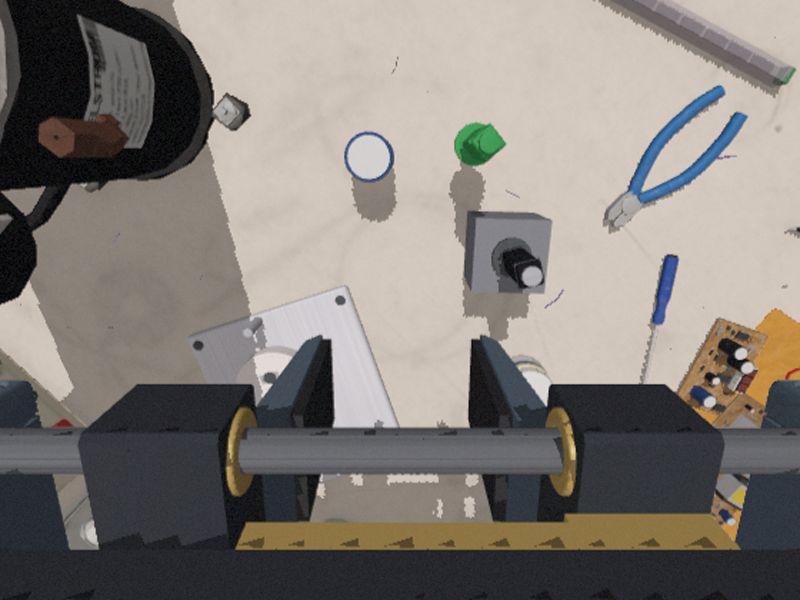

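The wrist picture shows the black stylus: cap at (530,273), stand top (507,250). The green one at (478,143) is excluded and the capacitor is at (369,157). The cam is half hidden, so I'll go higher for a fuller view.

Emit:
drive_tool(rows=[[[-40, -15, -20, 0, 0, 0, 50], [-80, -30, -40, 0, 0, 0, 50], [-120, -45, -60, 0, 0, 0, 50], [-146, -52, -80, 0, 0, 0, 50], [-146, -52, -80, 0, 0, 0, 50], [-146, -52, -80, 0, 0, 0, 50]]])

```text
clock: 2.05
tcp_pos: [0.6203, 0.2303, 0.3337]
tool_rot: [[-0.972, 0.234, -0.0], [0.234, 0.972, 0.0], [0.0, -0.0, -1.0]]
contact_force: [-0.2, -0.1, 0.3]
grip_width: 0.0497
```

```bash
python3 - <<'E'
from h import *
import pickle
S=sensors.read_state();c=calibration('wrist');im=capture('wrist');print(S['tcp_pos'],S['clock'])
pickle.dump((S,c,im),open('w2.pkl','wb'))
im1=pickle.load(open('w1.pkl','rb'))[2]
a=cv2.resize(im[140:290,90:290],(800,600),interpolation=cv2.INTER_CUBIC)
cv2.imwrite('pics/w2a.png',a[:,:,::-1])
cv2.imwrite('pics/w2.png',cv2.resize(im[:,:,::-1],(800,600),interpolation=cv2.INTER_CUBIC))
b=cv2.resize(im1[140:215,310:410],(800,600),interpolation=cv2.INTER_CUBIC)
cv2.imwrite('pics/w1b.png',b[:,:,::-1])
E
```

```text
[0.62028198 0.23032493 0.33366787] 2.05
```

View pics/w2.png

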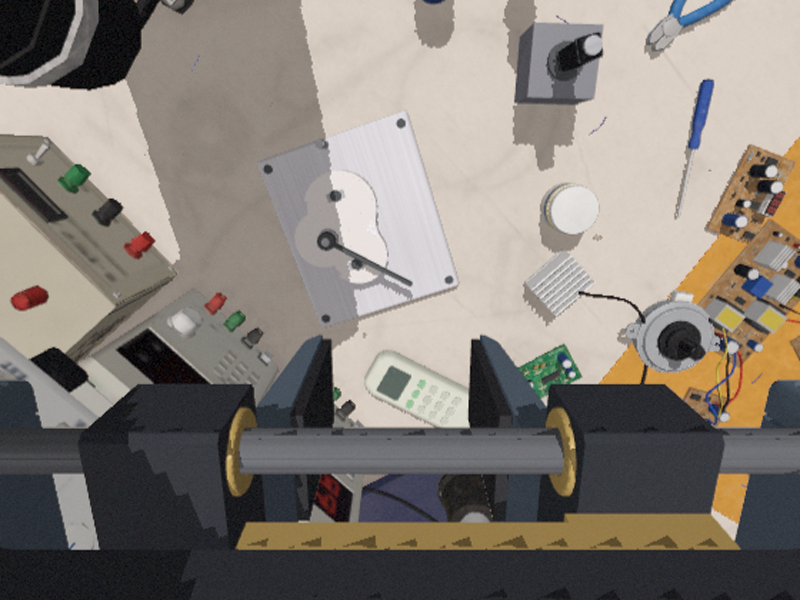

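View pics/w1b.png

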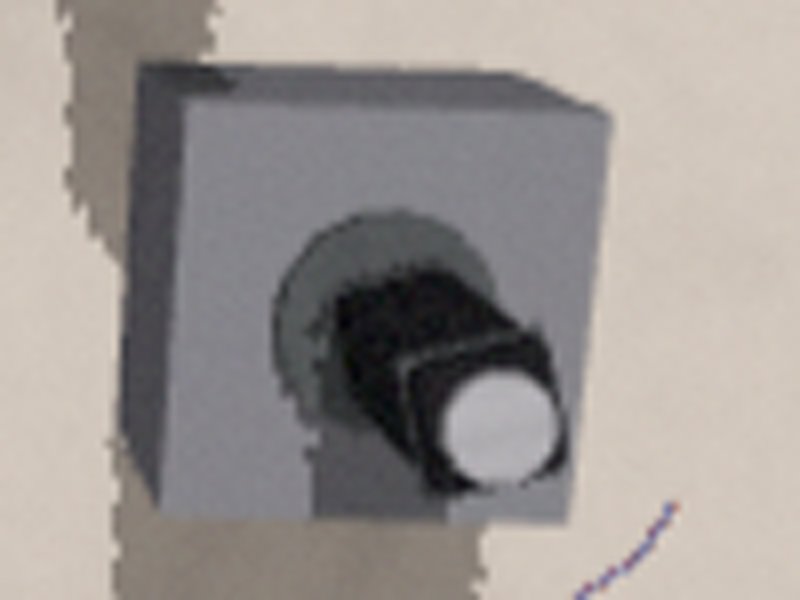

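Pivot at (326,241), pointer tip (410,284), plate corners (261,162), (404,113), (458,287), (323,326). The handle's top corners, in the crop, are near (408,360), (540,322), (568,455), (432,490). I'll enlarge the cam for finer pixels.

View pics/w2a.png

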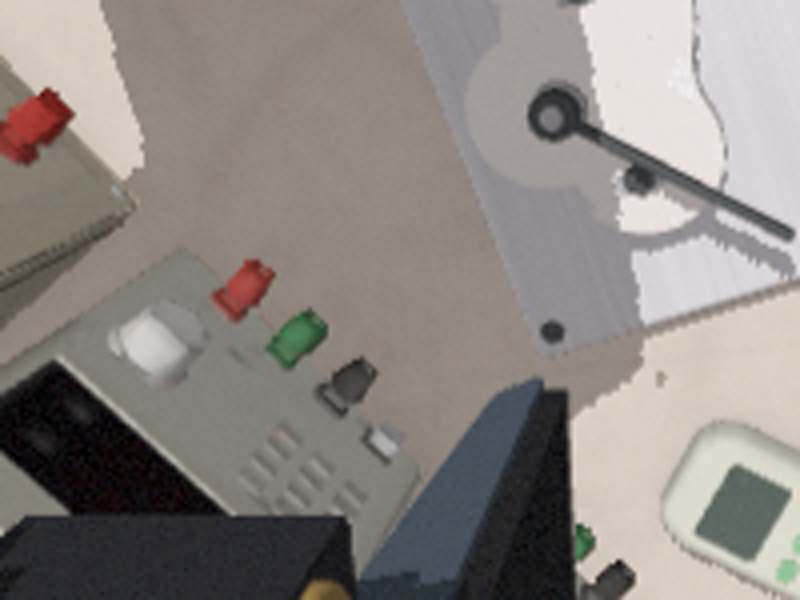

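The crop missed most of the plate, so I'll take it again from the same stored picture.

```bash
python3 - <<'E'
from h import *
import pickle
im=pickle.load(open('w2.pkl','rb'))[2]
a=cv2.resize(im[72:234,150:366],(800,600),interpolation=cv2.INTER_CUBIC)
cv2.imwrite('pics/w2c.png',a[:,:,::-1])
E
```

```text
(no output)
```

View pics/w2c.png

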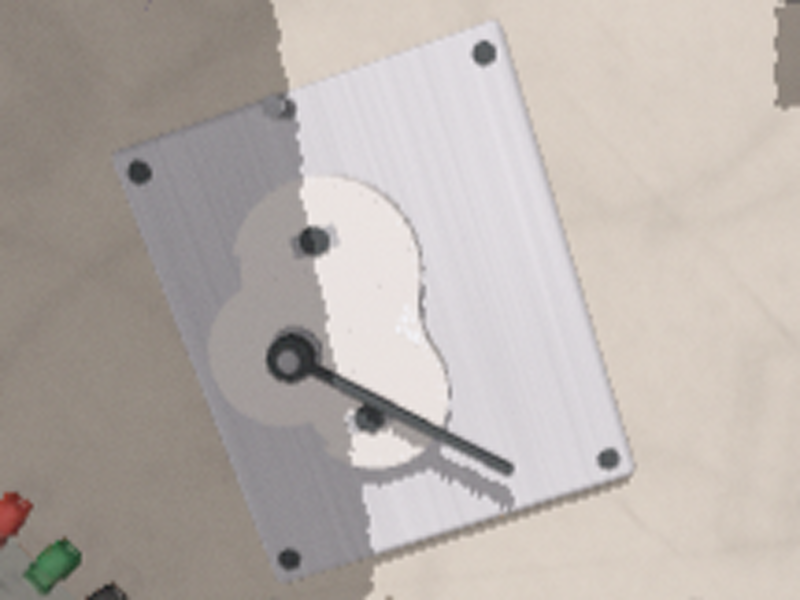

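Good view: plate corners (113,153), (496,21), (634,470), (281,578), hub (290,358), pointer end (513,469). The cam outline runs round (330,176) to (421,250) for lobe B and (450,395) to (375,470) for lobe A.

```bash
python3 - <<'E'
from h import *
import pickle
from scipy.optimize import least_squares as ls
np.set_printoptions(precision=4,suppress=True)
S,c,im=pickle.load(open('w2.pkl','rb'));k=216/800
uv=lambda p:(p[0]*k+150-.4,p[1]*k+72-.4)
pts=[((113,153),(-43,88,10)),((496,21),(107,88,10)),((634,470),(107,-88,10)),((281,578),(-43,-88,10)),((290,358),(0,0,48))]
W=np.array([ray(c,*uv(p),q[2]/1000)[:2] for p,q in pts]);L=np.array([q[:2] for p,q in pts])/1000
def T(p,L):
    a=p[2];return L@np.array([[np.cos(a),np.sin(a)],[-np.sin(a),np.cos(a)]])+p[:2]
r=ls(lambda p:(T(p,L)-W).ravel(),[.59,.18,1.5]);print('stand',r.x,'deg',np.degrees(r.x[2]));print((T(r.x,L)-W)*1000)
p0=r.x
inv=lambda w:(w-p0[:2])@np.array([[np.cos(p0[2]),-np.sin(p0[2])],[np.sin(p0[2]),np.cos(p0[2])]])*1000
t=inv(ray(c,*uv((513,469)),.042)[:2]);print('tip',t,'pointer val',np.arctan2(t[1],t[0])+.873)
post=inv(ray(c,*uv((284,106)),.042)[:2]);print('post?',post)
B=[inv(ray(c,*uv(p),.026)[:2]) for p in[(330,176),(365,184),(400,212),(418,245)]]
A=[inv(ray(c,*uv(p),.026)[:2]) for p in[(449,380),(447,410),(438,440),(410,462),(375,470)]]
f=lambda d:[np.hypot(*(b-[23.5,26.4]-d))-34 for b in B]+[np.hypot(*(b-[24.5,-20.6]-d))-28 for b in A]
q=ls(f,[0,0]);print('cam offs',q.x,q.fun)
# stylus
S1,c1,im1=pickle.load(open('w1.pkl','rb'))
u1=lambda p:(p[0]/8+310-.44,p[1]/8+140-.44)
print('cap',ray(c1,*u1((500,427)),.117))
C=np.array([ray(c1,*u1(p),.113)[:2] for p in[(408,360),(540,322),(568,455),(432,490)]]);print(C,C.mean(0))
for i in range(4):
    d=C[(i+1)%4]-C[i];print(np.degrees(np.arctan2(d[1],d[0])),np.hypot(*d))
D=np.array([ray(c1,*u1(p),.052)[:2] for p in[(186,98),(612,118),(568,522),(162,515)]]);print('block',D,D.mean(0))
for i in range(4):
    d=D[(i+1)%4]-D[i];print(np.degrees(np.arctan2(d[1],d[0])),np.hypot(*d))
cc=calibration('scene');print('scene cap',ray(cc,396/800*560,285/800*560,.117))
print('tool x dir',np.degrees(np.arctan2(S['tool_rot'][1,0],S['tool_rot'][0,0])),S['q'])
E
```

```text
stand [0.6008 0.1656 1.6497] deg 94.52130993061971
[[-1.6287 -1.5468]
 [-2.2752  2.1949]
 [ 1.1567  1.843 ]
 [ 2.4656 -1.8492]
 [ 0.2817 -0.6419]]
tip [ 62.421  -63.7364] pointer val 0.07717523732234366
post? [27.4654 80.2634]
cam offs [-3.0461 -4.5511] [ 0.4209  0.5118  0.0302 -0.1251  0.0623 -0.8324  0.6442  0.2655  0.4334]
cap [0.5027 0.3971 0.117 ]
[[0.4938 0.3892]
 [0.493  0.4043]
 [0.5089 0.4049]
 [0.5093 0.3892]] [0.5012 0.3969]
93.06971375645544 0.01511162547312681
2.2901498946338457 0.01590963169370806
-88.43947146276106 0.015681842435836844
-179.81658869674013 0.015514824938382953
block [[0.4685 0.3777]
 [0.4841 0.4314]
 [0.5371 0.4172]
 [0.5231 0.3635]] [0.5032 0.3975]
73.75666865401092 0.05596415596659217
-15.029682096397156 0.054863756954220605
-104.60550656793286 0.05543799507618558
165.49305863809678 0.05646187889492682
scene cap [0.5006 0.401  0.117 ]
tool x dir 166.46696980564084 [ 0.3203  0.2053  1.7317  0.0001  1.2048 -1.0144]
```

```bash
python3 - <<'E'
from h import *
import pickle
np.set_printoptions(precision=4,suppress=True)
S,c,im=pickle.load(open('w2.pkl','rb'));s=.7
for p in[(175,265),(192,290),(278,368)]:
    print(p,[ray(c,p[0]*s,p[1]*s,z)[:2] for z in(0,.12,.16,.2)])
cc=calibration('scene')
for p in[(272,172),(338,166),(345,164),(420,158),(435,158),(535,157)]:print(p,ray(cc,p[0]*s,p[1]*s,0))
b=ray(cc,338*s,166*s,0)
for z in(.1,.13,.16):print(z,proj(cc,[b[0],b[1],z])/s)
S=sensors.read_state();R=S['tool_rot'];
a=np.radians(181.8);
print('stylus above shift',R.T@(np.array([.5025,.3975,.15])-S['tcp_pos'])*1000)
E
```

```text
(175, 265) [array([0.5949, 0.0015]), array([0.5825, 0.0606]), array([0.5783, 0.0803]), array([0.5742, 0.1   ])]
(192, 290) [array([0.6239, 0.0091]), array([0.6045, 0.0664]), array([0.5981, 0.0855]), array([0.5916, 0.1046])]
(278, 368) [array([0.7282, 0.0692]), array([0.684 , 0.1122]), array([0.6693, 0.1265]), array([0.6546, 0.1409])]
(272, 172) [0.8302 0.1265 0.    ]
(338, 166) [0.7412 0.0695 0.    ]
(345, 164) [0.7334 0.0598 0.    ]
(420, 158) [ 0.6286 -0.0047  0.    ]
(435, 158) [ 0.6061 -0.0144  0.    ]
(535, 157) [ 0.4571 -0.0824  0.    ]
0.1 [[334.7431 109.968 ]]
0.13 [[333.678   91.6439]]
0.16 [[332.5677  72.5416]]
stylus above shift [152.647  135.2033 183.1386]
```

Emit:
drive_tool(rows=[[[15, 13, 18, 0, 0, -7, 50], [45, 40, 50, 0, 0, -15.3, 50], [75, 65, 80, 0, 0, -15.3, 50], [100, 90, 115, 0, 0, -15.3, 50], [125, 112, 150, 0, 0, -15.3, 50], [145, 130, 175, 0, 0, -15.3, 50], [152.6, 135.2, 183, 0, 0, -15.3, 50], [152.6, 135.2, 183, 0, 0, -15.3, 50], [152.6, 135.2, 183, 0, 0, -15.3, 50]]])

```text
clock: 3.0
tcp_pos: [0.5043, 0.3968, 0.1518]
tool_rot: [[-1.0, -0.031, 0.001], [-0.031, 1.0, 0.0], [-0.001, 0.0, -1.0]]
contact_force: [0.0, -0.5, 0.4]
grip_width: 0.05
```

```bash
python3 - <<'E'
from h import *
S=sensors.read_state();c=calibration('wrist');im=capture('wrist');print(S['tcp_pos'],S['clock'],S['tool_rot'],S['q'])
cv2.imwrite('pics/w3.png',cv2.resize(im[:,:,::-1],(800,600),interpolation=cv2.INTER_CUBIC))
P=[[.5025,.3975,.117],S['tcp_pos']]
print(proj(c,P)*800/560)
E
```

```text
[0.5043296  0.39684407 0.15182733] 3.0 [[-9.99521557e-01 -3.09226263e-02  6.68815935e-04]
 [-3.09224095e-02  9.99521733e-01  3.32062071e-04]
 [-6.78764294e-04  3.11221798e-04 -9.99999721e-01]] [ 6.30423593e-01  3.66534542e-01  1.88382039e+00 -1.62114647e-04
  8.90501725e-01 -9.71198259e-01]
[[399.76600227 340.7772459 ]
 [397.78910432 379.10755024]]
```

View pics/w3.png

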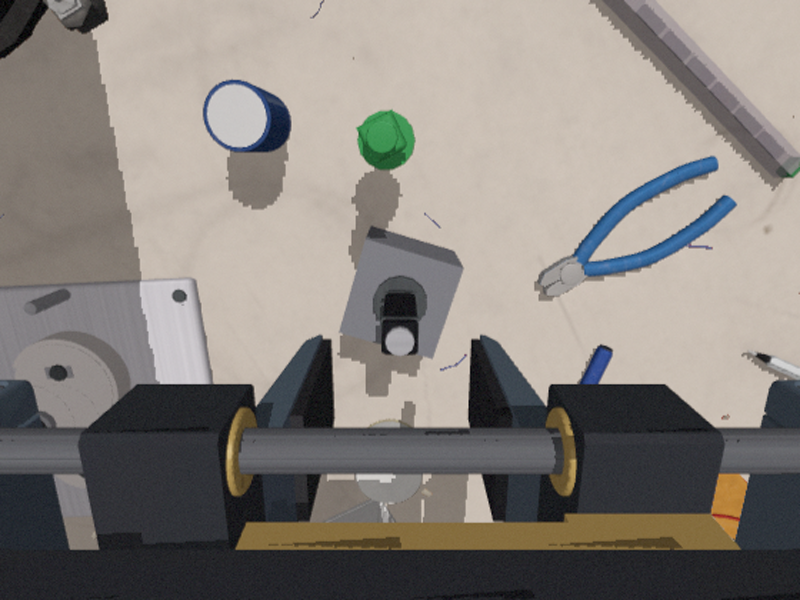

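The cap sits at (399,341), exactly where predicted, and the handle is square to the jaws. Going down to grasp.

Emit:
drive_tool(rows=[[[2, 0.7, 25, 0, 0, 0, 50], [2, 0.7, 50, 0, 0, 0, 50], [2, 0.7, 70, 0, 0, 0, 50], [2, 0.7, 82, 0, 0, 0, 50], [2, 0.7, 82, 0, 0, 0, 50], [2, 0.7, 82, 0, 0, 0, 30], [2, 0.7, 82, 0, 0, 0, 15], [2, 0.7, 82, 0, 0, 0, 5], [2, 0.7, 82, 0, 0, 0, 5], [2, 0.7, 82, 0, 0, 0, 5]]])

```text
clock: 4.05
tcp_pos: [0.5023, 0.3977, 0.0694]
tool_rot: [[-1.0, -0.03, 0.001], [-0.03, 1.0, 0.0], [-0.001, 0.0, -1.0]]
contact_force: [-1.1, -1.4, 4.5]
grip_width: 0.0157
```

Emit:
drive_tool(rows=[[[0, 0, 0, 0, 0, 0, 5], [0, 0, 0, 0, 0, 0, 5], [0, 0, 0, 0, 0, 0, 5]]])

```text
clock: 4.35
tcp_pos: [0.5023, 0.3976, 0.0694]
tool_rot: [[-1.0, -0.03, 0.0], [-0.03, 1.0, 0.0], [-0.0, 0.0, -1.0]]
contact_force: [-1.7, -1.2, 6.1]
grip_width: 0.0158
```

Emit:
drive_tool(rows=[[[0, 0, -4, 0, 0, 0, 5], [0, 0, -15, 0, 0, 0, 5], [0, 0, -35, 0, 0, 0, 5], [0, 0, -62, 0, 0, 0, 5], [0, 0, -70, 0, 0, 0, 5], [0, 0, -70, 0, 0, 0, 5], [0, 0, -70, 0, 0, 0, 5]]])

```text
clock: 5.05
tcp_pos: [0.5017, 0.3972, 0.1383]
tool_rot: [[-1.0, -0.03, -0.001], [-0.03, 1.0, -0.0], [0.001, -0.0, -1.0]]
contact_force: [0.5, 0.9, -1.2]
grip_width: 0.0156
```

```bash
cat >> h.py <<'E'
P0=np.array([.6008,.1656]);YAW=1.6497
M=np.array([[np.cos(YAW),-np.sin(YAW)],[np.sin(YAW),np.cos(YAW)]])
loc=lambda w:(np.asarray(w)[...,:2]-P0)@M*1000      # world->cam local mm
wor=lambda l:np.asarray(l)/1000@M.T+P0
def avg(n):
    f=[]
    for i in range(n): f.append(sensors.read_state()['contact_force']);capture('side')
    f=np.array(f);return f.mean(0),f.std(0)
E
python3 - <<'E'
from h import *
np.set_printoptions(precision=4,suppress=True)
S=sensors.read_state();R=S['tool_rot'];print(S['clock'],S['tcp_pos'],S['grip_width'],loc(S['tcp_pos']),avg(5))
cA=np.array([24.5,-20.6])+[-3,-4]
for phi in(-1.8,-1.1):
  for r in(48,):
    w=wor(cA+r*np.array([np.cos(phi),np.sin(phi)]));print(phi,w,R.T@(np.r_[w,.074]-S['tcp_pos'])*1000, R.T@np.r_[M@[np.cos(phi),np.sin(phi)],0])
im=capture('wrist');cv2.imwrite('pics/w4.png',im[:,:,::-1])
E
```

```text
5.05 [0.5017 0.3972 0.1383] 0.015568283362253263 [238.6884  80.5115] (array([ 0.1979,  0.4147, -0.8795]), array([0.2987, 0.6156, 0.2089]))
-1.8 [0.6711 0.1818] [-162.8047 -220.4132   64.3056] [-0.9837 -0.1796 -0.0004]
-1.1 [0.6646 0.214 ] [-157.2531 -187.9665   64.2962] [-0.8681  0.4964 -0.0006]
```

View pics/w4.png

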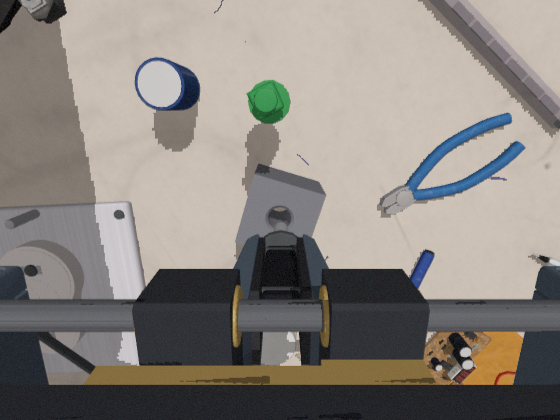

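The stylus is out of the stand, gripped squarely, and the empty hole shows at (279,217). Now over to the cam, behind the pointer.

Emit:
drive_tool(rows=[[[-10, -14, 0, 0, 0, 0, 5], [-28, -38, 0, 0, 0, 0, 5], [-50, -68, 0, 0, 0, 0, 5], [-75, -101, 0, 0, 0, 0, 5], [-100, -135, 0, 0, 0, 0, 5], [-122, -165, 0, 0, 0, 0, 5], [-142, -192, 0, 0, 0, 0, 5], [-155, -210, 0, 0, 0, 0, 5], [-163, -220, 0, 0, 0, 0, 5], [-163, -220, 0, 0, 0, 0, 5]]])

```text
clock: 6.35
tcp_pos: [0.6723, 0.1816, 0.1388]
tool_rot: [[-1.0, -0.029, -0.0], [-0.029, 1.0, -0.0], [0.0, -0.0, -1.0]]
contact_force: [-0.1, 0.6, -1.3]
grip_width: 0.0157
```

Emit:
drive_tool(rows=[[[0, 0, 5, 0, 0, 0, 5], [0, 0, 20, 0, 0, 0, 5], [0, 0, 40, 0, 0, 0, 5], [0, 0, 55, 0, 0, 0, 5], [0, 0, 62.8, 0, 0, 0, 5], [0, 0, 62.8, 0, 0, 0, 5], [0, 0, 62.8, 0, 0, 0, 5]]])

```text
clock: 7.05
tcp_pos: [0.6718, 0.1827, 0.0763]
tool_rot: [[-1.0, -0.03, 0.0], [-0.03, 1.0, 0.0], [-0.0, 0.0, -1.0]]
contact_force: [0.4, 0.3, -0.4]
grip_width: 0.0158
```

```bash
python3 - <<'E'
from h import *
np.set_printoptions(precision=4,suppress=True)
S=sensors.read_state();R=S['tool_rot'];print(S['clock'],S['tcp_pos'],loc(S['tcp_pos']),R,avg(6))
im=capture('wrist');cv2.imwrite('pics/w5.png',im[:,:,::-1])
cA=np.array([21.5,-24.6]);d=loc(S['tcp_pos'])-cA;print('r',np.hypot(*d),np.arctan2(d[1],d[0]))
E
```

```text
7.05 [0.6718 0.1827 0.0763] [ 11.4681 -72.1225] [[-0.9995 -0.0304  0.0002]
 [-0.0304  0.9995  0.    ]
 [-0.0002  0.     -1.    ]] (array([ 0.0885,  0.0765, -0.4165]), array([0.587 , 0.3739, 0.4481]))
r 48.56984153429482 -1.7788392751065305
```

View pics/w5.png

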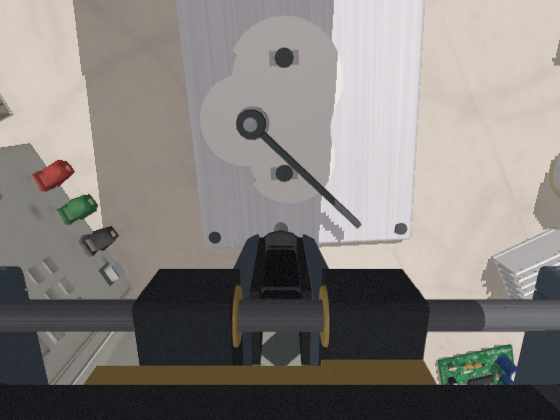

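The stylus is down behind the pointer and over the cam plate, with 10 pictures viewed so far. Hub (251,124), plate bottom corners about (204,247) and (410,238), lobe A's lower edge (290,203), and the way in is free. I'll refine from these and move close.

Emit:
drive_tool(rows=[[[3, 0.5, 0, 0, 0, 0, 5], [6, 1.1, 0, 0, 0, 0, 5], [9, 1.6, 0, 0, 0, 0, 5], [12, 2.2, 0, 0, 0, 0, 5], [12, 2.2, 0, 0, 0, 0, 5]]])

```text
clock: 7.9
tcp_pos: [0.6591, 0.1844, 0.0761]
tool_rot: [[-1.0, -0.03, -0.0], [-0.03, 1.0, -0.0], [0.0, -0.0, -1.0]]
contact_force: [0.1, -0.3, -0.3]
grip_width: 0.0158
```

```bash
python3 - <<'E'
from h import *
np.set_printoptions(precision=4,suppress=True)
S=sensors.read_state()
c=calibration('wrist')   # arm moved +12,+2.2 tool since the picture: correct camera position
R=cv2.Rodrigues(c['rvec'])[0];sh=S['tool_rot']@np.array([.012,.0022,0]);c=dict(c);c['tvec']=c['tvec']+R@(sh)
g=lambda p,z:ray(c,*p,z)[:2]
bl,br,hub,tip=g((204,247),.01),g((410,238),.01),g((251,124),.048),g((358,224),.042)
d=br-bl;print('yaw',np.arctan2(d[1],d[0]),np.hypot(*d),'hub',hub,'bl,br local',loc(bl),loc(br),'tip',loc(tip),'hub',loc(hub))
for p,r in[((290,203),'Abottom'),((262,195),''),((318,194),''),((283,16),'Btop'),((322,26),''),((341,62),'Bright')]:print(r,loc(g(p,.026)))
print(S['clock'],S['tcp_pos'],loc(S['tcp_pos']),avg(6))
E
```

```text
yaw 1.6475308808391829 0.14760728339399862 hub [0.6005 0.1654] bl,br local [-43.2445 -85.3368] [104.3624 -85.657 ] tip [ 60.2541 -62.2679] hub [-0.1725  0.3003]
Abottom [ 19.6142 -51.3104]
 [  1.8791 -45.1204]
 [ 37.7997 -46.2156]
Btop [20.1451 57.161 ]
 [41.8738 51.0431]
Bright [52.5681 31.6779]
7.9 [0.6591 0.1844 0.0761] [ 14.1571 -59.6387] (array([-0.3464, -0.4587, -0.844 ]), array([0.2913, 0.3122, 0.3872]))
```

Emit:
drive_tool(rows=[[[1.3, 0.2, 0, 0, 0, 0, 5], [2.5, 0.4, 0, 0, 0, 0, 5], [2.5, 0.4, 0, 0, 0, 0, 5]]])

```text
clock: 8.5
tcp_pos: [0.6569, 0.1846, 0.0761]
tool_rot: [[-1.0, -0.03, -0.0], [-0.03, 1.0, -0.0], [0.0, -0.0, -1.0]]
contact_force: [0.6, 0.0, -1.1]
grip_width: 0.016
```

Emit:
drive_tool(rows=[[[0.7, 0.1, 0, 0, 0, 0, 5], [0.7, 0.1, 0, 0, 0, 0, 5]]])

```text
clock: 8.7
tcp_pos: [0.6563, 0.1848, 0.0761]
tool_rot: [[-1.0, -0.03, 0.0], [-0.03, 1.0, -0.0], [-0.0, -0.0, -1.0]]
contact_force: [0.3, -0.1, -1.0]
grip_width: 0.016
```

```bash
python3 -c "
from h import *
print(avg(6),sensors.read_state()['tcp_pos'])"
```

```text
(array([ 0.0713308 ,  0.02148888, -0.81066139]), array([0.31020297, 0.45028622, 0.30608644])) [0.65644181 0.18472977 0.07615303]
```

Emit:
drive_tool(rows=[[[0.7, 0.1, 0, 0, 0, 0, 5], [0.7, 0.1, 0, 0, 0, 0, 5]]])

```text
clock: 9.2
tcp_pos: [0.6556, 0.1848, 0.0761]
tool_rot: [[-1.0, -0.03, -0.0], [-0.03, 1.0, -0.0], [0.0, -0.0, -1.0]]
contact_force: [0.2, -0.1, -0.8]
grip_width: 0.016
```

```bash
python3 -c "
from h import *
print(avg(6),sensors.read_state()['tcp_pos'])"
```

```text
(array([-0.06965936,  0.37856373, -0.85684138]), array([0.44362736, 0.48858966, 0.29420722])) [0.65571029 0.18479473 0.07614307]
```

Emit:
drive_tool(rows=[[[0.6, 0.1, 0, 0, 0, 0, 5], [0.6, 0.1, 0, 0, 0, 0, 5]]])

```text
clock: 9.7
tcp_pos: [0.6553, 0.1849, 0.0762]
tool_rot: [[-1.0, -0.03, 0.001], [-0.03, 1.0, 0.0], [-0.001, -0.0, -1.0]]
contact_force: [0.2, -0.1, -0.7]
grip_width: 0.0159
```

```bash
python3 -c "
from h import *
print(avg(5),sensors.read_state()['tcp_pos'])"
```

```text
(array([ 1.36761281, -0.42782594, -1.16360547]), array([0.82807574, 0.3906132 , 0.57220983])) [0.65522729 0.1848841  0.07615338]
```

Emit:
drive_tool(rows=[[[0.6, 0.1, 0, 0, 0, 0, 5], [0.6, 0.1, 0, 0, 0, 0, 5]]])

```text
clock: 10.15
tcp_pos: [0.6549, 0.185, 0.0763]
tool_rot: [[-1.0, -0.03, 0.001], [-0.03, 1.0, 0.0], [-0.001, 0.0, -1.0]]
contact_force: [4.4, -0.5, -2.6]
grip_width: 0.0159
```

```bash
python3 -c "
from h import *
print(avg(5),sensors.read_state()['tcp_pos'])"
```

```text
(array([ 4.95595272, -0.80216729, -2.71558125]), array([0.50524207, 0.34435916, 0.190256  ])) [0.65494329 0.18496502 0.0762735 ]
```

Emit:
drive_tool(rows=[[[0.6, 0.1, 0, 0, 0, 0, 5], [0.6, 0.1, 0, 0, 0, 0, 5]]])

```text
clock: 10.6
tcp_pos: [0.6546, 0.185, 0.0763]
tool_rot: [[-1.0, -0.03, 0.002], [-0.03, 1.0, 0.0], [-0.002, -0.0, -1.0]]
contact_force: [7.2, -1.3, -3.4]
grip_width: 0.0159
```

```bash
python3 -c "
from h import *
print(avg(5),sensors.read_state()['tcp_pos'])"
```

```text
(array([ 6.61062219, -1.8480239 , -3.67622644]), array([0.33584595, 0.50818855, 0.33639885])) [0.65457205 0.18500069 0.07632678]
```

```bash
cat > slide.py <<'E'
import sys,json,os
from h import *
from scipy.optimize import least_squares as ls
np.set_printoptions(precision=2,suppress=True)
# usage: slide.py dX dY target_N n_rows step_mm   (dX,dY = last row just driven, tool mm)
dX,dY,FT,n,st=map(float,sys.argv[1:6])
T2L=np.array([[.0485,.9988],[.9988,-.0485]])   # tool xy -> cam local
Q0=np.array([11.47,-72.12])
def arc(c,r,a,b,s):
    t=np.linspace(a,b,int(abs(b-a)*r/.05));u=np.c_[np.cos(t),np.sin(t)];return c+r*u,s*u
segs=[arc(np.array([24.5,-20.6]),28,-2.3,.297,1),arc(np.array([80,-3.6]),30,3.439,2.656,-1),arc(np.array([23.5,26.4]),34,-.49,2.0,1)]
E=np.vstack([s[0] for s in segs]);N=np.vstack([s[1] for s in segs])
L=json.load(open('log.json')) if os.path.exists('log.json') else dict(c=[17.7,3.1],d=[[17.1,3.0,4.96,-.8],[17.7,3.1,6.61,-1.85]])
S=sensors.read_state();f,sd=avg(4);S2=sensors.read_state()
L['c'][0]+=dX;L['c'][1]+=dY
if dX or dY: L['d'].append([*L['c'],f[0],f[1]])
json.dump(L,open('log.json','w'))
D=np.array(L['d']);P=Q0+D[:,:2]@T2L.T;F=D[:,2:]@M
def near(p,d):
    i=np.argmin(((E+5*N+d-p)**2).sum(1));return i
def res(q):
    d,k=q[:2],q[2];r=[]
    for p,fv in zip(P,F):
        i=near(p,d);pen=5-(p-E[i]-d)@N[i];r.append((k*pen-fv@N[i])/.6)
    w=np.exp(-np.arange(len(r))[::-1]/6.)
    return np.r_[np.array(r)*w,(d-[-3.7,-3.1])/1.,(k-4.2)/.6]
q=ls(res,[-3.7,-3.1,4.2],diff_step=.02).x;d,k=q[:2],q[2]
p=Q0+T2L@np.array(L['c']);i=near(p,d);tg=np.array([-N[i][1],N[i][0]])
print('clock',S2['clock'],'fit',q,'cmd',p,'meas',loc(S2['tcp_pos']),'z',S2['tcp_pos'][2],'i',i,len(E))
print('Fn %.2f Ft %.2f Fz %.2f'%(F[-1]@N[i] if dX or dY else f[:2]@M@N[i],f[:2]@M@tg,f[2]),'sd',sd,'res',res(q)[-5:]*.6)
C=E+d+N*(5-FT/k);s=np.r_[0,np.cumsum(np.hypot(*np.diff(C,axis=0).T))]
# distance of stylus axis from the pointer line at its stop; 7 = touching
ps=np.array([np.cos(1.227),np.sin(1.227)]);h=C@np.array([ps[1],-ps[0]])
e=np.where((h<7)&(np.arange(len(C))>len(C)*.6))[0][0];print('arc left to stop',s[e]-s[i])
rows=[]
for j in range(1,int(n)+1):
    a=min(1,j/4) if False else 1
    m=np.searchsorted(s,s[i]+st*j);m=min(m,len(C)-1)
    t=np.linalg.solve(T2L,C[m]-p);rows.append([round(t[0],1),round(t[1],1),0,0,0,0,5])
print(json.dumps([rows]))
E
python3 slide.py 0 0 5 8 0.8
```

```text
clock 11.05 fit [-3.7  -3.2   4.03] cmd [ 15.42 -54.59] meas [ 15.09 -55.16] z 0.07634491786165448 i 311 3616
Fn 6.55 Ft -0.78 Fz -3.56 sd [0.54 0.43 0.17] res [-0.35  0.29 -0.   -0.06 -0.17]
arc left to stop 154.13186187201694
[[[-0.6, 0.8, 0, 0, 0, 0, 5], [-0.7, 1.6, 0, 0, 0, 0, 5], [-0.7, 2.4, 0, 0, 0, 0, 5], [-0.7, 3.1, 0, 0, 0, 0, 5], [-0.7, 3.9, 0, 0, 0, 0, 5], [-0.7, 4.7, 0, 0, 0, 0, 5], [-0.7, 5.5, 0, 0, 0, 0, 5], [-0.7, 6.3, 0, 0, 0, 0, 5]]]
```

Emit:
drive_tool(rows=[[[-0.5, 0.8, 0, 0, 0, 0, 5], [-0.7, 1.6, 0, 0, 0, 0, 5], [-0.7, 2.4, 0, 0, 0, 0, 5], [-0.7, 3.1, 0, 0, 0, 0, 5], [-0.7, 3.9, 0, 0, 0, 0, 5], [-0.7, 4.7, 0, 0, 0, 0, 5], [-0.7, 5.5, 0, 0, 0, 0, 5], [-0.7, 6.3, 0, 0, 0, 0, 5]]])

```text
clock: 11.85
tcp_pos: [0.6546, 0.1914, 0.0763]
tool_rot: [[-1.0, -0.03, 0.0], [-0.03, 1.0, 0.0], [-0.0, 0.0, -1.0]]
contact_force: [4.8, -1.7, -0.6]
grip_width: 0.0158
```

```bash
python3 slide.py -0.7 6.3 5 10 0.8
```

```text
clock 12.05 fit [-3.71 -3.19  4.08] cmd [ 21.68 -55.6 ] meas [ 21.6  -55.63] z 0.07627076627805163 i 424 3616
Fn 4.79 Ft -2.11 Fz -0.62 sd [0.31 0.16 0.31] res [ 0.25  0.   -0.01 -0.05 -0.12]
arc left to stop 147.754119996849
[[[0.1, 0.9, 0, 0, 0, 0, 5], [0.2, 1.7, 0, 0, 0, 0, 5], [0.3, 2.4, 0, 0, 0, 0, 5], [0.5, 3.2, 0, 0, 0, 0, 5], [0.6, 4.0, 0, 0, 0, 0, 5], [0.8, 4.8, 0, 0, 0, 0, 5], [1.0, 5.6, 0, 0, 0, 0, 5], [1.2, 6.3, 0, 0, 0, 0, 5], [1.4, 7.1, 0, 0, 0, 0, 5], [1.7, 7.8, 0, 0, 0, 0, 5]]]
```

Emit:
drive_tool(rows=[[[0.1, 0.9, 0, 0, 0, 0, 5], [0.2, 1.7, 0, 0, 0, 0, 5], [0.3, 2.4, 0, 0, 0, 0, 5], [0.4, 3.2, 0, 0, 0, 0, 5], [0.6, 4.0, 0, 0, 0, 0, 5], [0.7, 4.8, 0, 0, 0, 0, 5], [0.9, 5.6, 0, 0, 0, 0, 5], [1.1, 6.3, 0, 0, 0, 0, 5], [1.3, 7.1, 0, 0, 0, 0, 5], [1.6, 7.8, 0, 0, 0, 0, 5]]])

```text
clock: 13.05
tcp_pos: [0.6525, 0.1993, 0.0761]
tool_rot: [[-1.0, -0.03, -0.0], [-0.03, 1.0, 0.0], [0.0, 0.0, -1.0]]
contact_force: [4.2, -0.4, 0.0]
grip_width: 0.0159
```

```bash
python3 slide.py 1.6 7.8 4.7 10 0.8
```

```text
clock 13.25 fit [-4.07 -3.12  4.1 ] cmd [ 29.55 -54.38] meas [ 29.5  -54.17] z 0.07611444982510464 i 570 3616
Fn 4.02 Ft -1.15 Fz -0.67 sd [0.46 0.69 0.49] res [-0.21  0.16 -0.22 -0.01 -0.1 ]
arc left to stop 139.28222878705705
[[[0.4, 0.8, 0, 0, 0, 0, 5], [0.7, 1.5, 0, 0, 0, 0, 5], [1.0, 2.2, 0, 0, 0, 0, 5], [1.4, 3.0, 0, 0, 0, 0, 5], [1.7, 3.7, 0, 0, 0, 0, 5], [2.1, 4.4, 0, 0, 0, 0, 5], [2.5, 5.1, 0, 0, 0, 0, 5], [2.9, 5.8, 0, 0, 0, 0, 5], [3.3, 6.5, 0, 0, 0, 0, 5], [3.7, 7.1, 0, 0, 0, 0, 5]]]
```

Emit:
drive_tool(rows=[[[0.4, 0.8, 0, 0, 0, 0, 5], [0.7, 1.5, 0, 0, 0, 0, 5], [1.0, 2.2, 0, 0, 0, 0, 5], [1.4, 3.0, 0, 0, 0, 0, 5], [1.7, 3.7, 0, 0, 0, 0, 5], [2.1, 4.4, 0, 0, 0, 0, 5], [2.5, 5.1, 0, 0, 0, 0, 5], [2.9, 5.8, 0, 0, 0, 0, 5], [3.3, 6.5, 0, 0, 0, 0, 5], [3.7, 7.1, 0, 0, 0, 0, 5]]])

```text
clock: 14.25
tcp_pos: [0.6486, 0.2062, 0.0761]
tool_rot: [[-1.0, -0.03, 0.0], [-0.03, 1.0, -0.0], [-0.0, -0.0, -1.0]]
contact_force: [5.0, 0.0, -1.0]
grip_width: 0.0157
```

```bash
python3 slide.py 3.7 7.1 4.7 10 0.9
```

```text
clock 14.45 fit [-4.32 -3.12  4.06] cmd [ 36.82 -51.03] meas [ 36.7  -50.84] z 0.07611826373759303 i 714 3616
Fn 3.95 Ft -1.74 Fz -0.50 sd [0.48 0.55 0.36] res [-0.14  0.22 -0.37 -0.01 -0.14]
arc left to stop 130.83713939740366
[[[0.6, 0.7, 0, 0, 0, 0, 5], [1.2, 1.4, 0, 0, 0, 0, 5], [1.7, 2.1, 0, 0, 0, 0, 5], [2.3, 2.8, 0, 0, 0, 0, 5], [2.9, 3.5, 0, 0, 0, 0, 5], [3.5, 4.1, 0, 0, 0, 0, 5], [4.1, 4.8, 0, 0, 0, 0, 5], [4.8, 5.4, 0, 0, 0, 0, 5], [5.5, 6.0, 0, 0, 0, 0, 5], [6.2, 6.6, 0, 0, 0, 0, 5]]]
```

Emit:
drive_tool(rows=[[[0.6, 0.7, 0, 0, 0, 0, 5], [1.2, 1.4, 0, 0, 0, 0, 5], [1.7, 2.1, 0, 0, 0, 0, 5], [2.3, 2.8, 0, 0, 0, 0, 5], [2.9, 3.5, 0, 0, 0, 0, 5], [3.5, 4.1, 0, 0, 0, 0, 5], [4.1, 4.8, 0, 0, 0, 0, 5], [4.8, 5.4, 0, 0, 0, 0, 5], [5.5, 6.0, 0, 0, 0, 0, 5], [6.2, 6.6, 0, 0, 0, 0, 5]]])

```text
clock: 15.45
tcp_pos: [0.6423, 0.2126, 0.0762]
tool_rot: [[-1.0, -0.03, 0.0], [-0.03, 1.0, 0.0], [-0.0, 0.0, -1.0]]
contact_force: [4.3, 0.7, -1.0]
grip_width: 0.0158
```

```bash
python3 slide.py 6.2 6.6 4.8 10 0.9
```

```text
clock 15.65 fit [-4.48 -3.15  4.01] cmd [ 43.72 -45.15] meas [ 43.65 -45.03] z 0.07618756811559757 i 876 3616
Fn 4.07 Ft -2.86 Fz -0.40 sd [0.43 0.76 0.45] res [-0.05  0.22 -0.47 -0.03 -0.19]
arc left to stop 121.36615600158275
[[[0.8, 0.5, 0, 0, 0, 0, 5], [1.5, 1.0, 0, 0, 0, 0, 5], [2.3, 1.5, 0, 0, 0, 0, 5], [3.0, 2.0, 0, 0, 0, 0, 5], [3.8, 2.5, 0, 0, 0, 0, 5], [4.6, 3.0, 0, 0, 0, 0, 5], [5.3, 3.4, 0, 0, 0, 0, 5], [6.1, 3.8, 0, 0, 0, 0, 5], [7.0, 4.2, 0, 0, 0, 0, 5], [7.8, 4.6, 0, 0, 0, 0, 5]]]
```

Emit:
drive_tool(rows=[[[0.7, 0.5, 0, 0, 0, 0, 5], [1.5, 1.0, 0, 0, 0, 0, 5], [2.3, 1.4, 0, 0, 0, 0, 5], [3.0, 1.9, 0, 0, 0, 0, 5], [3.8, 2.4, 0, 0, 0, 0, 5], [4.6, 2.9, 0, 0, 0, 0, 5], [5.4, 3.3, 0, 0, 0, 0, 5], [6.2, 3.7, 0, 0, 0, 0, 5], [7.0, 4.1, 0, 0, 0, 0, 5], [7.8, 4.5, 0, 0, 0, 0, 5]]])

```text
clock: 16.65
tcp_pos: [0.6346, 0.2171, 0.0763]
tool_rot: [[-1.0, -0.03, 0.001], [-0.03, 1.0, 0.0], [-0.001, 0.0, -1.0]]
contact_force: [5.0, 3.8, -0.9]
grip_width: 0.0158
```

```bash
python3 slide.py 7.8 4.5 4.8 10 0.8
```

```text
clock 16.85 fit [-4.51 -3.15  4.02] cmd [ 48.59 -37.58] meas [ 48.69 -37.58] z 0.07626079306903696 i 1035 3616
Fn 4.91 Ft -2.59 Fz -0.45 sd [0.51 0.3  0.34] res [ 0.14  0.07 -0.48 -0.03 -0.18]
arc left to stop 112.33453092351013
[[[0.8, 0.4, 0, 0, 0, 0, 5], [1.5, 0.7, 0, 0, 0, 0, 5], [2.3, 0.9, 0, 0, 0, 0, 5], [3.0, 1.2, 0, 0, 0, 0, 5], [3.8, 1.4, 0, 0, 0, 0, 5], [4.6, 1.6, 0, 0, 0, 0, 5], [5.3, 1.8, 0, 0, 0, 0, 5], [6.1, 1.9, 0, 0, 0, 0, 5], [6.9, 2.1, 0, 0, 0, 0, 5], [7.7, 2.2, 0, 0, 0, 0, 5]]]
```

Emit:
drive_tool(rows=[[[0.8, 0.4, 0, 0, 0, 0, 5], [1.5, 0.7, 0, 0, 0, 0, 5], [2.3, 0.9, 0, 0, 0, 0, 5], [3.0, 1.2, 0, 0, 0, 0, 5], [3.8, 1.4, 0, 0, 0, 0, 5], [4.6, 1.6, 0, 0, 0, 0, 5], [5.3, 1.8, 0, 0, 0, 0, 5], [6.1, 1.9, 0, 0, 0, 0, 5], [6.9, 2.1, 0, 0, 0, 0, 5], [7.7, 2.2, 0, 0, 0, 0, 5]]])

```text
clock: 17.85
tcp_pos: [0.6267, 0.2191, 0.0763]
tool_rot: [[-1.0, -0.03, 0.001], [-0.03, 1.0, 0.001], [-0.001, 0.001, -1.0]]
contact_force: [4.4, 5.2, -0.6]
grip_width: 0.0156
```

```bash
python3 slide.py 7.7 2.2 4.8 10 0.8
```

```text
clock 18.05 fit [-4.47 -3.12  4.08] cmd [ 51.16 -30.  ] meas [ 51.35 -30.03] z 0.07625146734501931 i 1175 3616
Fn 5.17 Ft -3.66 Fz -0.91 sd [0.72 0.55 0.35] res [ 0.17 -0.09 -0.46 -0.01 -0.12]
arc left to stop 104.4034178782618
[[[0.8, 0.2, 0, 0, 0, 0, 5], [1.6, 0.3, 0, 0, 0, 0, 5], [2.4, 0.3, 0, 0, 0, 0, 5], [3.2, 0.4, 0, 0, 0, 0, 5], [4.0, 0.4, 0, 0, 0, 0, 5], [4.8, 0.4, 0, 0, 0, 0, 5], [5.6, 0.4, 0, 0, 0, 0, 5], [6.4, 0.4, 0, 0, 0, 0, 5], [7.2, 0.3, 0, 0, 0, 0, 5], [8.0, 0.3, 0, 0, 0, 0, 5]]]
```

Emit:
drive_tool(rows=[[[0.8, 0.2, 0, 0, 0, 0, 5], [1.6, 0.3, 0, 0, 0, 0, 5], [2.4, 0.3, 0, 0, 0, 0, 5], [3.2, 0.4, 0, 0, 0, 0, 5], [4.0, 0.4, 0, 0, 0, 0, 5], [4.8, 0.4, 0, 0, 0, 0, 5], [5.6, 0.4, 0, 0, 0, 0, 5], [6.4, 0.4, 0, 0, 0, 0, 5], [7.2, 0.3, 0, 0, 0, 0, 5], [8.0, 0.3, 0, 0, 0, 0, 5]]])

```text
clock: 19.05
tcp_pos: [0.6184, 0.2193, 0.0762]
tool_rot: [[-1.0, -0.03, -0.0], [-0.03, 1.0, 0.001], [0.0, 0.001, -1.0]]
contact_force: [2.9, 4.8, -0.6]
grip_width: 0.0157
```

```bash
python3 slide.py 8.0 0.3 4.7 10 0.8
```

```text
clock 19.25 fit [-4.47 -3.11  4.1 ] cmd [ 51.85 -22.02] meas [ 52.08 -21.61] z 0.07611049861496737 i 1316 3616
Fn 4.69 Ft -3.35 Fz -0.33 sd [0.55 0.33 0.37] res [-0.05 -0.01 -0.46 -0.   -0.1 ]
arc left to stop 96.42062490347018
[[[0.8, -0.1, 0, 0, 0, 0, 5], [1.6, -0.2, 0, 0, 0, 0, 5], [2.4, -0.3, 0, 0, 0, 0, 5], [3.2, -0.5, 0, 0, 0, 0, 5], [4.0, -0.7, 0, 0, 0, 0, 5], [4.7, -0.9, 0, 0, 0, 0, 5], [5.5, -1.1, 0, 0, 0, 0, 5], [6.3, -1.3, 0, 0, 0, 0, 5], [7.0, -1.5, 0, 0, 0, 0, 5], [7.7, -1.7, 0, 0, 0, 0, 5]]]
```

Emit:
drive_tool(rows=[[[0.8, -0.1, 0, 0, 0, 0, 5], [1.6, -0.2, 0, 0, 0, 0, 5], [2.4, -0.3, 0, 0, 0, 0, 5], [3.2, -0.5, 0, 0, 0, 0, 5], [4.0, -0.7, 0, 0, 0, 0, 5], [4.7, -0.9, 0, 0, 0, 0, 5], [5.5, -1.1, 0, 0, 0, 0, 5], [6.3, -1.3, 0, 0, 0, 0, 5], [7.0, -1.5, 0, 0, 0, 0, 5], [7.7, -1.7, 0, 0, 0, 0, 5]]])

```text
clock: 20.25
tcp_pos: [0.6105, 0.2173, 0.076]
tool_rot: [[-1.0, -0.03, -0.001], [-0.03, 1.0, 0.001], [0.001, 0.001, -1.0]]
contact_force: [1.5, 5.7, -0.4]
grip_width: 0.016
```

```bash
python3 slide.py 7.7 -1.7 4.7 10 0.7
```

```text
clock 20.45 fit [-4.47 -3.11  4.1 ] cmd [ 50.52 -14.25] meas [ 50.77 -13.61] z 0.0760357312530917 i 1453 3616
Fn 4.40 Ft -2.99 Fz -0.56 sd [0.35 0.3  0.34] res [-0.01  0.02 -0.46 -0.01 -0.1 ]
arc left to stop 88.62139239742723
[[[0.5, -0.2, 0, 0, 0, 0, 5], [1.2, -0.4, 0, 0, 0, 0, 5], [1.8, -0.6, 0, 0, 0, 0, 5], [2.5, -0.8, 0, 0, 0, 0, 5], [3.2, -0.9, 0, 0, 0, 0, 5], [3.9, -1.1, 0, 0, 0, 0, 5], [4.6, -1.2, 0, 0, 0, 0, 5], [5.3, -1.3, 0, 0, 0, 0, 5], [6.0, -1.4, 0, 0, 0, 0, 5], [6.7, -1.4, 0, 0, 0, 0, 5]]]
```

Emit:
drive_tool(rows=[[[0.5, -0.2, 0, 0, 0, 0, 5], [1.2, -0.4, 0, 0, 0, 0, 5], [1.8, -0.6, 0, 0, 0, 0, 5], [2.5, -0.8, 0, 0, 0, 0, 5], [3.2, -0.9, 0, 0, 0, 0, 5], [3.9, -1.1, 0, 0, 0, 0, 5], [4.6, -1.2, 0, 0, 0, 0, 5], [5.3, -1.3, 0, 0, 0, 0, 5], [6.0, -1.4, 0, 0, 0, 0, 5], [6.7, -1.4, 0, 0, 0, 0, 5]]])

```text
clock: 21.45
tcp_pos: [0.604, 0.2157, 0.0761]
tool_rot: [[-1.0, -0.03, -0.0], [-0.03, 1.0, 0.001], [0.0, 0.001, -1.0]]
contact_force: [3.5, 5.5, -1.6]
grip_width: 0.0155
```

```bash
python3 slide.py 6.7 -1.4 4.7 10 0.7
```

```text
clock 21.65 fit [-4.43 -3.1   4.1 ] cmd [49.45 -7.49] meas [49.65 -7.06] z 0.07608451908031949 i 1614 3616
Fn 4.86 Ft -3.68 Fz -0.33 sd [0.39 0.22 0.85] res [ 0.14 -0.23 -0.44  0.   -0.1 ]
arc left to stop 81.63179639105036
[[[0.8, -0.1, 0, 0, 0, 0, 5], [1.5, -0.1, 0, 0, 0, 0, 5], [2.2, -0.1, 0, 0, 0, 0, 5], [2.9, -0.1, 0, 0, 0, 0, 5], [3.6, -0.1, 0, 0, 0, 0, 5], [4.3, -0.0, 0, 0, 0, 0, 5], [4.9, 0.1, 0, 0, 0, 0, 5], [5.6, 0.1, 0, 0, 0, 0, 5], [6.3, 0.3, 0, 0, 0, 0, 5], [7.0, 0.4, 0, 0, 0, 0, 5]]]
```

Emit:
drive_tool(rows=[[[0.8, -0.1, 0, 0, 0, 0, 5], [1.5, -0.1, 0, 0, 0, 0, 5], [2.2, -0.1, 0, 0, 0, 0, 5], [2.9, -0.1, 0, 0, 0, 0, 5], [3.6, -0.1, 0, 0, 0, 0, 5], [4.3, 0, 0, 0, 0, 0, 5], [4.9, 0.1, 0, 0, 0, 0, 5], [5.6, 0.1, 0, 0, 0, 0, 5], [6.3, 0.3, 0, 0, 0, 0, 5], [7.0, 0.4, 0, 0, 0, 0, 5]]])

```text
clock: 22.65
tcp_pos: [0.5973, 0.2157, 0.0762]
tool_rot: [[-1.0, -0.03, 0.0], [-0.03, 1.0, 0.0], [-0.0, 0.0, -1.0]]
contact_force: [4.7, 3.1, -1.5]
grip_width: 0.0158
```

```bash
python3 slide.py 7.0 0.4 4.7 10 0.7
```

```text
clock 22.85 fit [-4.48 -3.06  4.15] cmd [50.19 -0.52] meas [50.24 -0.35] z 0.07617236446322546 i 1774 3616
Fn 4.16 Ft -3.62 Fz -0.82 sd [0.48 0.38 0.39] res [-0.29  0.28 -0.47  0.02 -0.05]
arc left to stop 74.59747417882814
[[[0.7, 0.1, 0, 0, 0, 0, 5], [1.4, 0.2, 0, 0, 0, 0, 5], [2.1, 0.4, 0, 0, 0, 0, 5], [2.8, 0.6, 0, 0, 0, 0, 5], [3.4, 0.8, 0, 0, 0, 0, 5], [4.1, 1.1, 0, 0, 0, 0, 5], [4.7, 1.3, 0, 0, 0, 0, 5], [5.4, 1.6, 0, 0, 0, 0, 5], [6.0, 1.9, 0, 0, 0, 0, 5], [6.6, 2.2, 0, 0, 0, 0, 5]]]
```

Emit:
drive_tool(rows=[[[0.7, 0.1, 0, 0, 0, 0, 5], [1.4, 0.2, 0, 0, 0, 0, 5], [2.1, 0.4, 0, 0, 0, 0, 5], [2.8, 0.6, 0, 0, 0, 0, 5], [3.4, 0.8, 0, 0, 0, 0, 5], [4.1, 1.1, 0, 0, 0, 0, 5], [4.7, 1.3, 0, 0, 0, 0, 5], [5.4, 1.6, 0, 0, 0, 0, 5], [6.0, 1.9, 0, 0, 0, 0, 5], [6.6, 2.2, 0, 0, 0, 0, 5]]])

```text
clock: 23.85
tcp_pos: [0.5907, 0.2176, 0.0762]
tool_rot: [[-1.0, -0.03, 0.0], [-0.03, 1.0, 0.0], [-0.0, 0.0, -1.0]]
contact_force: [4.5, 1.6, -1.8]
grip_width: 0.0162
```

```bash
python3 slide.py 6.6 2.2 4.7 10 0.8
```

```text
clock 24.05 fit [-4.49 -3.    4.16] cmd [52.71  5.97] meas [52.68  6.03] z 0.07621945158768341 i 1932 3616
Fn 4.22 Ft -3.21 Fz -0.93 sd [0.05 0.82 0.81] res [ 0.15  0.19 -0.48  0.06 -0.04]
arc left to stop 67.54723663071314
[[[0.8, 0.3, 0, 0, 0, 0, 5], [1.5, 0.6, 0, 0, 0, 0, 5], [2.3, 0.9, 0, 0, 0, 0, 5], [3.0, 1.2, 0, 0, 0, 0, 5], [3.8, 1.4, 0, 0, 0, 0, 5], [4.6, 1.7, 0, 0, 0, 0, 5], [5.3, 1.9, 0, 0, 0, 0, 5], [6.1, 2.1, 0, 0, 0, 0, 5], [6.9, 2.3, 0, 0, 0, 0, 5], [7.6, 2.5, 0, 0, 0, 0, 5]]]
```

Emit:
drive_tool(rows=[[[0.8, 0.3, 0, 0, 0, 0, 5], [1.5, 0.6, 0, 0, 0, 0, 5], [2.3, 0.9, 0, 0, 0, 0, 5], [3.0, 1.2, 0, 0, 0, 0, 5], [3.8, 1.4, 0, 0, 0, 0, 5], [4.6, 1.7, 0, 0, 0, 0, 5], [5.3, 1.9, 0, 0, 0, 0, 5], [6.1, 2.1, 0, 0, 0, 0, 5], [6.9, 2.3, 0, 0, 0, 0, 5], [7.6, 2.5, 0, 0, 0, 0, 5]]])

```text
clock: 25.05
tcp_pos: [0.583, 0.22, 0.0762]
tool_rot: [[-1.0, -0.03, 0.0], [-0.03, 1.0, 0.0], [-0.0, 0.0, -1.0]]
contact_force: [4.2, 3.9, -1.2]
grip_width: 0.0158
```

```bash
python3 slide.py 7.6 2.5 4.7 10 0.8
```

```text
clock 25.25 fit [-4.52 -2.98  4.16] cmd [55.57 13.44] meas [55.64 13.61] z 0.07620184734911467 i 2075 3616
Fn 4.20 Ft -2.79 Fz -0.35 sd [0.49 0.22 0.52] res [ 0.06  0.28 -0.49  0.07 -0.04]
arc left to stop 59.57668914129758
[[[0.8, 0.1, 0, 0, 0, 0, 5], [1.6, 0.3, 0, 0, 0, 0, 5], [2.4, 0.4, 0, 0, 0, 0, 5], [3.2, 0.5, 0, 0, 0, 0, 5], [4.0, 0.6, 0, 0, 0, 0, 5], [4.8, 0.7, 0, 0, 0, 0, 5], [5.6, 0.8, 0, 0, 0, 0, 5], [6.4, 0.8, 0, 0, 0, 0, 5], [7.2, 0.8, 0, 0, 0, 0, 5], [8.0, 0.8, 0, 0, 0, 0, 5]]]
```

Emit:
drive_tool(rows=[[[0.8, 0.1, 0, 0, 0, 0, 5], [1.6, 0.3, 0, 0, 0, 0, 5], [2.4, 0.4, 0, 0, 0, 0, 5], [3.2, 0.5, 0, 0, 0, 0, 5], [4.0, 0.6, 0, 0, 0, 0, 5], [4.8, 0.7, 0, 0, 0, 0, 5], [5.6, 0.8, 0, 0, 0, 0, 5], [6.4, 0.8, 0, 0, 0, 0, 5], [7.2, 0.8, 0, 0, 0, 0, 5], [8.0, 0.8, 0, 0, 0, 0, 5]]])

```text
clock: 26.25
tcp_pos: [0.5749, 0.2207, 0.0762]
tool_rot: [[-1.0, -0.03, 0.0], [-0.03, 1.0, 0.001], [-0.0, 0.001, -1.0]]
contact_force: [5.3, 4.9, -0.9]
grip_width: 0.0157
```

```bash
python3 slide.py 8.0 0.8 4.7 10 0.8
```

```text
clock 26.45 fit [-4.47 -2.93  4.19] cmd [56.76 21.39] meas [56.95 21.54] z 0.07621554717378948 i 2219 3616
Fn 5.41 Ft -4.00 Fz -0.92 sd [0.84 0.47 0.23] res [ 0.36 -0.33 -0.46  0.1  -0.01]
arc left to stop 51.56055901941029
[[[0.9, 0.1, 0, 0, 0, 0, 5], [1.6, 0.1, 0, 0, 0, 0, 5], [2.5, 0.0, 0, 0, 0, 0, 5], [3.3, -0.0, 0, 0, 0, 0, 5], [4.0, -0.1, 0, 0, 0, 0, 5], [4.9, -0.2, 0, 0, 0, 0, 5], [5.6, -0.3, 0, 0, 0, 0, 5], [6.4, -0.4, 0, 0, 0, 0, 5], [7.2, -0.6, 0, 0, 0, 0, 5], [8.0, -0.7, 0, 0, 0, 0, 5]]]
```

Emit:
drive_tool(rows=[[[0.8, 0.1, 0, 0, 0, 0, 5], [1.6, 0.1, 0, 0, 0, 0, 5], [2.5, 0, 0, 0, 0, 0, 5], [3.3, 0, 0, 0, 0, 0, 5], [4.0, -0.1, 0, 0, 0, 0, 5], [4.9, -0.2, 0, 0, 0, 0, 5], [5.6, -0.3, 0, 0, 0, 0, 5], [6.4, -0.4, 0, 0, 0, 0, 5], [7.2, -0.6, 0, 0, 0, 0, 5], [8.0, -0.7, 0, 0, 0, 0, 5]]])

```text
clock: 27.45
tcp_pos: [0.5668, 0.2198, 0.0762]
tool_rot: [[-1.0, -0.03, -0.0], [-0.03, 1.0, 0.001], [0.0, 0.001, -1.0]]
contact_force: [1.8, 5.4, -0.4]
grip_width: 0.0162
```

```bash
python3 slide.py 8.0 -0.7 4.6 10 0.8
```

```text
clock 27.65 fit [-4.46 -2.9   4.17] cmd [56.45 29.42] meas [56.66 29.83] z 0.07615243920188411 i 2363 3616
Fn 4.78 Ft -3.35 Fz 0.03 sd [0.61 0.14 0.33] res [-0.25 -0.06 -0.45  0.12 -0.03]
arc left to stop 43.55704680463053
[[[0.8, -0.2, 0, 0, 0, 0, 5], [1.6, -0.3, 0, 0, 0, 0, 5], [2.4, -0.6, 0, 0, 0, 0, 5], [3.2, -0.8, 0, 0, 0, 0, 5], [3.9, -1.0, 0, 0, 0, 0, 5], [4.7, -1.3, 0, 0, 0, 0, 5], [5.4, -1.5, 0, 0, 0, 0, 5], [6.2, -1.8, 0, 0, 0, 0, 5], [6.9, -2.1, 0, 0, 0, 0, 5], [7.7, -2.4, 0, 0, 0, 0, 5]]]
```

Emit:
drive_tool(rows=[[[0.8, -0.2, 0, 0, 0, 0, 5], [1.6, -0.3, 0, 0, 0, 0, 5], [2.4, -0.6, 0, 0, 0, 0, 5], [3.2, -0.8, 0, 0, 0, 0, 5], [3.9, -1.0, 0, 0, 0, 0, 5], [4.7, -1.3, 0, 0, 0, 0, 5], [5.4, -1.5, 0, 0, 0, 0, 5], [6.2, -1.8, 0, 0, 0, 0, 5], [6.9, -2.1, 0, 0, 0, 0, 5], [7.7, -2.4, 0, 0, 0, 0, 5]]])

```text
clock: 28.65
tcp_pos: [0.5587, 0.2169, 0.076]
tool_rot: [[-1.0, -0.03, -0.001], [-0.03, 1.0, 0.0], [0.001, 0.0, -1.0]]
contact_force: [2.1, 4.7, -0.8]
grip_width: 0.0159
```

```bash
python3 slide.py 7.7 -2.4 4.6 10 0.8
```

```text
clock 28.85 fit [-4.44 -2.86  4.16] cmd [54.42 37.22] meas [54.44 38.02] z 0.07595412685876805 i 2507 3616
Fn 4.60 Ft -2.63 Fz 0.30 sd [0.99 0.47 0.71] res [ 0.02 -0.09 -0.44  0.14 -0.04]
arc left to stop 35.5242485178874
[[[0.8, -0.4, 0, 0, 0, 0, 5], [1.5, -0.7, 0, 0, 0, 0, 5], [2.2, -1.1, 0, 0, 0, 0, 5], [2.9, -1.5, 0, 0, 0, 0, 5], [3.6, -1.8, 0, 0, 0, 0, 5], [4.3, -2.3, 0, 0, 0, 0, 5], [5.0, -2.7, 0, 0, 0, 0, 5], [5.6, -3.1, 0, 0, 0, 0, 5], [6.3, -3.6, 0, 0, 0, 0, 5], [6.9, -4.0, 0, 0, 0, 0, 5]]]
```

Emit:
drive_tool(rows=[[[0.8, -0.4, 0, 0, 0, 0, 5], [1.5, -0.7, 0, 0, 0, 0, 5], [2.2, -1.1, 0, 0, 0, 0, 5], [2.9, -1.5, 0, 0, 0, 0, 5], [3.6, -1.8, 0, 0, 0, 0, 5], [4.3, -2.3, 0, 0, 0, 0, 5], [5.0, -2.7, 0, 0, 0, 0, 5], [5.6, -3.1, 0, 0, 0, 0, 5], [6.3, -3.6, 0, 0, 0, 0, 5], [6.9, -4.0, 0, 0, 0, 0, 5]]])

```text
clock: 29.85
tcp_pos: [0.552, 0.2128, 0.076]
tool_rot: [[-1.0, -0.03, -0.001], [-0.03, 1.0, 0.0], [0.001, 0.0, -1.0]]
contact_force: [0.7, 7.8, -0.4]
grip_width: 0.0156
```

```bash
python3 slide.py 6.9 -4.0 4.6 10 0.8
```

```text
clock 30.05 fit [-4.43 -2.75  4.2 ] cmd [50.76 44.31] meas [50.89 44.94] z 0.07599220070441451 i 2649 3616
Fn 5.20 Ft -4.83 Fz -0.91 sd [0.1  0.52 0.49] res [ 0.14 -0.28 -0.44  0.21  0.  ]
arc left to stop 27.61252016443089
[[[0.7, -0.5, 0, 0, 0, 0, 5], [1.4, -0.9, 0, 0, 0, 0, 5], [2.0, -1.5, 0, 0, 0, 0, 5], [2.6, -2.0, 0, 0, 0, 0, 5], [3.2, -2.5, 0, 0, 0, 0, 5], [3.8, -3.0, 0, 0, 0, 0, 5], [4.4, -3.6, 0, 0, 0, 0, 5], [4.9, -4.1, 0, 0, 0, 0, 5], [5.5, -4.7, 0, 0, 0, 0, 5], [6.0, -5.3, 0, 0, 0, 0, 5]]]
```

Emit:
drive_tool(rows=[[[0.7, -0.4, 0, 0, 0, 0, 5], [1.4, -0.8, 0, 0, 0, 0, 5], [2.0, -1.4, 0, 0, 0, 0, 5], [2.6, -1.9, 0, 0, 0, 0, 5], [3.2, -2.4, 0, 0, 0, 0, 5], [3.8, -2.9, 0, 0, 0, 0, 5], [4.4, -3.5, 0, 0, 0, 0, 5], [4.9, -4.0, 0, 0, 0, 0, 5], [5.5, -4.6, 0, 0, 0, 0, 5], [6.0, -5.2, 0, 0, 0, 0, 5]]])

```text
clock: 31.05
tcp_pos: [0.5459, 0.2071, 0.0759]
tool_rot: [[-1.0, -0.03, -0.002], [-0.03, 1.0, -0.0], [0.002, -0.0, -1.0]]
contact_force: [-0.9, 5.0, -0.6]
grip_width: 0.0157
```

```bash
python3 slide.py 6.0 -5.2 4.4 10 0.7
```

```text
clock 31.25 fit [-4.42 -2.74  4.19] cmd [45.86 50.55] meas [45.6  51.43] z 0.07584618340560964 i 2791 3616
Fn 4.41 Ft -2.51 Fz -0.09 sd [0.93 0.29 0.47] res [-0.21 -0.03 -0.43  0.21 -0.01]
arc left to stop 19.714195321001313
[[[0.5, -0.5, 0, 0, 0, 0, 5], [0.9, -1.1, 0, 0, 0, 0, 5], [1.4, -1.6, 0, 0, 0, 0, 5], [1.8, -2.2, 0, 0, 0, 0, 5], [2.2, -2.7, 0, 0, 0, 0, 5], [2.7, -3.3, 0, 0, 0, 0, 5], [3.0, -3.8, 0, 0, 0, 0, 5], [3.4, -4.4, 0, 0, 0, 0, 5], [3.8, -5.0, 0, 0, 0, 0, 5], [4.2, -5.6, 0, 0, 0, 0, 5]]]
```

Emit:
drive_tool(rows=[[[0.5, -0.5, 0, 0, 0, 0, 5], [0.9, -1.1, 0, 0, 0, 0, 5], [1.4, -1.6, 0, 0, 0, 0, 5], [1.8, -2.2, 0, 0, 0, 0, 5], [2.2, -2.7, 0, 0, 0, 0, 5], [2.7, -3.3, 0, 0, 0, 0, 5], [3.0, -3.8, 0, 0, 0, 0, 5], [3.4, -4.4, 0, 0, 0, 0, 5], [3.8, -5.0, 0, 0, 0, 0, 5], [4.2, -5.6, 0, 0, 0, 0, 5]]])

```text
clock: 32.25
tcp_pos: [0.542, 0.2014, 0.0759]
tool_rot: [[-1.0, -0.03, -0.001], [-0.03, 1.0, -0.0], [0.001, -0.0, -1.0]]
contact_force: [-2.4, 6.0, -0.5]
grip_width: 0.0161
```

```bash
python3 slide.py 4.2 -5.6 4.4 10 0.6
```

```text
clock 32.45 fit [-4.43 -2.68  4.2 ] cmd [40.47 55.02] meas [40.24 55.86] z 0.07586039201835085 i 2916 3616
Fn 4.77 Ft -3.30 Fz -0.06 sd [0.54 0.46 0.37] res [ 0.13 -0.2  -0.44  0.25  0.  ]
arc left to stop 12.678734607082703
[[[0.4, -0.5, 0, 0, 0, 0, 5], [0.7, -1.0, 0, 0, 0, 0, 5], [1.0, -1.6, 0, 0, 0, 0, 5], [1.2, -2.1, 0, 0, 0, 0, 5], [1.5, -2.6, 0, 0, 0, 0, 5], [1.8, -3.2, 0, 0, 0, 0, 5], [2.1, -3.7, 0, 0, 0, 0, 5], [2.3, -4.2, 0, 0, 0, 0, 5], [2.5, -4.8, 0, 0, 0, 0, 5], [2.8, -5.4, 0, 0, 0, 0, 5]]]
```

Emit:
drive_tool(rows=[[[0.4, -0.5, 0, 0, 0, 0, 5], [0.7, -1.0, 0, 0, 0, 0, 5], [1.0, -1.6, 0, 0, 0, 0, 5], [1.2, -2.1, 0, 0, 0, 0, 5], [1.5, -2.6, 0, 0, 0, 0, 5], [1.8, -3.2, 0, 0, 0, 0, 5], [2.1, -3.7, 0, 0, 0, 0, 5], [2.3, -4.2, 0, 0, 0, 0, 5], [2.5, -4.8, 0, 0, 0, 0, 5], [2.8, -5.4, 0, 0, 0, 0, 5]]])

```text
clock: 33.45
tcp_pos: [0.5393, 0.1958, 0.0758]
tool_rot: [[-1.0, -0.03, -0.002], [-0.03, 1.0, -0.0], [0.002, -0.0, -1.0]]
contact_force: [-3.1, 3.7, -0.7]
grip_width: 0.0158
```

```bash
python3 slide.py 2.8 -5.4 4.4 10 0.5
```

```text
clock 33.65 fit [-4.41 -2.69  4.18] cmd [35.21 58.08] meas [34.84 58.96] z 0.07579069902681408 i 3025 3616
Fn 4.33 Ft -2.34 Fz -0.86 sd [0.32 0.62 0.43] res [-0.2   0.01 -0.43  0.25 -0.02]
arc left to stop 6.645702371533162
[[[0.2, -0.5, 0, 0, 0, 0, 5], [0.4, -0.9, 0, 0, 0, 0, 5], [0.5, -1.4, 0, 0, 0, 0, 5], [0.7, -1.9, 0, 0, 0, 0, 5], [0.9, -2.3, 0, 0, 0, 0, 5], [1.0, -2.8, 0, 0, 0, 0, 5], [1.2, -3.3, 0, 0, 0, 0, 5], [1.3, -3.8, 0, 0, 0, 0, 5], [1.5, -4.3, 0, 0, 0, 0, 5], [1.6, -4.8, 0, 0, 0, 0, 5]]]
```

Emit:
drive_tool(rows=[[[0.2, -0.5, 0, 0, 0, 0, 5], [0.4, -0.9, 0, 0, 0, 0, 5], [0.5, -1.4, 0, 0, 0, 0, 5], [0.7, -1.9, 0, 0, 0, 0, 5], [0.9, -2.3, 0, 0, 0, 0, 5], [1.0, -2.8, 0, 0, 0, 0, 5], [1.2, -3.3, 0, 0, 0, 0, 5], [1.3, -3.8, 0, 0, 0, 0, 5], [1.5, -4.3, 0, 0, 0, 0, 5]]])

```text
clock: 34.55
tcp_pos: [0.538, 0.1916, 0.0759]
tool_rot: [[-1.0, -0.03, -0.001], [-0.03, 1.0, -0.0], [0.001, -0.0, -1.0]]
contact_force: [-4.4, 4.6, -0.1]
grip_width: 0.0155
```

```bash
python3 slide.py 1.5 -4.3 4.4 10 0.3
```

```text
clock 34.75 fit [-4.52 -2.52  4.31] cmd [30.99 59.79] meas [30.79 60.59] z 0.07586947680703542 i 3104 3616
Fn 5.71 Ft -3.13 Fz -0.54 sd [0.42 0.18 0.31] res [ 0.51 -0.78 -0.49  0.35  0.11]
arc left to stop 2.068030122347352
[[[0.2, -0.3, 0, 0, 0, 0, 5], [0.3, -0.6, 0, 0, 0, 0, 5], [0.4, -0.9, 0, 0, 0, 0, 5], [0.4, -1.2, 0, 0, 0, 0, 5], [0.5, -1.4, 0, 0, 0, 0, 5], [0.6, -1.8, 0, 0, 0, 0, 5], [0.6, -2.0, 0, 0, 0, 0, 5], [0.7, -2.3, 0, 0, 0, 0, 5], [0.8, -2.6, 0, 0, 0, 0, 5], [0.8, -2.9, 0, 0, 0, 0, 5]]]
```

Emit:
drive_tool(rows=[[[0.3, -0.3, 0, 0, 0, 0, 5], [0.4, -0.6, 0, 0, 0, 0, 5], [0.5, -0.9, 0, 0, 0, 0, 5], [0.5, -1.2, 0, 0, 0, 0, 5], [0.6, -1.4, 0, 0, 0, 0, 5], [0.7, -1.8, 0, 0, 0, 0, 5]]])

```text
clock: 35.35
tcp_pos: [0.5375, 0.1897, 0.0759]
tool_rot: [[-1.0, -0.03, -0.001], [-0.03, 1.0, -0.0], [0.001, -0.0, -1.0]]
contact_force: [-3.3, 2.7, -0.2]
grip_width: 0.0161
```

```bash
python3 slide.py 0.7 -1.8 4.4 8 0.3
```

```text
clock 35.55 fit [-4.51 -2.48  4.25] cmd [29.23 60.57] meas [28.99 61.19] z 0.07592842734793076 i 3138 3616
Fn 4.21 Ft -2.38 Fz -0.65 sd [0.5  0.36 0.28] res [-0.58 -0.19 -0.49  0.37  0.05]
arc left to stop 0.16761429695534957
[[[-0.0, -0.3, 0, 0, 0, 0, 5], [0.0, -0.6, 0, 0, 0, 0, 5], [0.1, -0.9, 0, 0, 0, 0, 5], [0.2, -1.2, 0, 0, 0, 0, 5], [0.2, -1.5, 0, 0, 0, 0, 5], [0.3, -1.8, 0, 0, 0, 0, 5], [0.3, -2.1, 0, 0, 0, 0, 5], [0.4, -2.4, 0, 0, 0, 0, 5]]]
```

Emit:
drive_tool(rows=[[[0, -0.3, 0, 0, 0, 0, 5], [0.1, -0.6, 0, 0, 0, 0, 5], [0.1, -0.9, 0, 0, 0, 0, 5], [0.2, -1.2, 0, 0, 0, 0, 5]]])

```text
clock: 35.95
tcp_pos: [0.5373, 0.1885, 0.0759]
tool_rot: [[-1.0, -0.03, -0.001], [-0.03, 1.0, -0.0], [0.001, -0.0, -1.0]]
contact_force: [-3.5, 3.9, -0.7]
grip_width: 0.0155
```

```bash
python3 slide.py 0.2 -1.2 4.4 5 0.3
```

```text
clock 36.15 fit [-4.51 -2.46  4.24] cmd [28.04 60.83] meas [27.79 61.47] z 0.0759199693291418 i 3160 3616
Fn 4.50 Ft -3.22 Fz -0.49 sd [0.7  0.3  0.26] res [-0.09 -0.17 -0.48  0.39  0.04]
arc left to stop -1.0614429523093065
[[[0.0, -0.3, 0, 0, 0, 0, 5], [0.1, -0.6, 0, 0, 0, 0, 5], [0.2, -0.9, 0, 0, 0, 0, 5], [0.2, -1.2, 0, 0, 0, 0, 5], [0.2, -1.5, 0, 0, 0, 0, 5]]]
```

Emit:
drive_tool(rows=[[[0, -0.3, 0, 0, 0, 0, 5], [0.1, -0.6, 0, 0, 0, 0, 5], [0.2, -0.9, 0, 0, 0, 0, 5]]])

```text
clock: 36.45
tcp_pos: [0.5372, 0.1877, 0.0759]
tool_rot: [[-1.0, -0.03, -0.001], [-0.03, 1.0, -0.0], [0.001, -0.0, -1.0]]
contact_force: [-4.0, 5.2, -1.8]
grip_width: 0.0158
```

```bash
python3 slide.py 0.2 -0.9 4.4 5 0.3; python3 - <<'E'
from h import *
im=capture('wrist');a=im[160:280,200:360];b=capture('scene')[110:200,210:330]
cv2.imwrite('pics/end.png',np.hstack([cv2.resize(a,(480,360),interpolation=2),cv2.resize(b,(320,360),interpolation=2)])[:,:,::-1])
E
```

```text
clock 36.65 fit [-4.51 -2.42  4.22] cmd [27.15 61.07] meas [27.   61.68] z 0.0759287831818409 i 3176 3616
Fn 4.61 Ft -4.59 Fz -1.14 sd [0.15 0.26 0.48] res [-0.02 -0.3  -0.49  0.41  0.02]
arc left to stop -2.010911417577404
[[[0.0, -0.3, 0, 0, 0, 0, 5], [0.1, -0.6, 0, 0, 0, 0, 5], [0.1, -0.9, 0, 0, 0, 0, 5], [0.2, -1.2, 0, 0, 0, 0, 5], [0.2, -1.5, 0, 0, 0, 0, 5]]]
```

View pics/end.png

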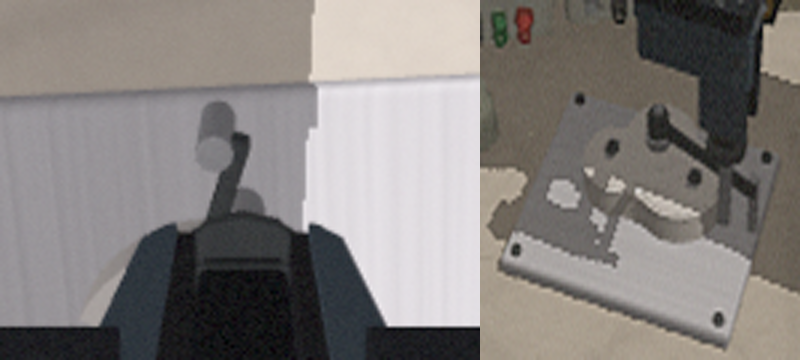

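The pointer blade (238,150) appears to lie against the stop post (213,153), and the push-back is starting to rise. One more small nudge to confirm it.

Emit:
drive_tool(rows=[[[0, -0.3, 0, 0, 0, 0, 5], [0.1, -0.5, 0, 0, 0, 0, 5], [0.1, -0.5, 0, 0, 0, 0, 5]]])

```text
clock: 37.05
tcp_pos: [0.5371, 0.1874, 0.0759]
tool_rot: [[-1.0, -0.03, -0.001], [-0.03, 1.0, 0.0], [0.001, 0.0, -1.0]]
contact_force: [-4.3, 7.9, -1.1]
grip_width: 0.016
```

```bash
python3 slide.py 0.1 -0.5 4.4 5 0.3
```

```text
clock 37.25 fit [-4.52 -2.34  4.18] cmd [26.65 61.2 ] meas [26.78 61.7 ] z 0.07598754789138973 i 3185 3616
Fn 5.05 Ft -7.17 Fz -1.54 sd [0.17 0.23 0.45] res [-0.03 -0.55 -0.49  0.45 -0.02]
arc left to stop -2.5130602822603123
[[[0.1, -0.3, 0, 0, 0, 0, 5], [0.1, -0.6, 0, 0, 0, 0, 5], [0.2, -0.9, 0, 0, 0, 0, 5], [0.2, -1.2, 0, 0, 0, 0, 5], [0.2, -1.5, 0, 0, 0, 0, 5]]]
```

The push-back rose from 3.2 to 4.6 to 7.2 N over the last 1.4 mm, so the pointer is firmly at its stop. Backing off outward and away from the pointer, then lifting.

Emit:
drive_tool(rows=[[[0.8, 1.5, 0, 0, 0, 0, 5], [3, 4, 0, 0, 0, 0, 5], [8, 9, 0, 0, 0, 0, 5], [10, 14, 0, 0, 0, 0, 5], [10, 14, -15, 0, 0, 0, 5], [10, 14, -35, 0, 0, 0, 5], [10, 14, -55, 0, 0, 0, 5], [10, 14, -65, 0, 0, 0, 5], [10, 14, -65, 0, 0, 0, 5]]])

```text
clock: 38.15
tcp_pos: [0.5281, 0.2012, 0.1431]
tool_rot: [[-1.0, -0.03, 0.003], [-0.03, 1.0, 0.001], [-0.003, 0.001, -1.0]]
contact_force: [-0.1, 0.2, -0.6]
grip_width: 0.0158
```

```bash
python3 - <<'E'
from h import *
np.set_printoptions(precision=4,suppress=True)
S=sensors.read_state();c=dict(calibration('wrist'));R=cv2.Rodrigues(c['rvec'])[0]
print(S['clock'],S['tcp_pos'],S['contact_force'],S['grip_width'])
print('to home',S['tool_rot'].T@(np.array([.5023,.3976,.1383])-S['tcp_pos'])*1000)
c['tvec']=c['tvec']-R@(np.array([.5017,.3972,.1383])-S['tcp_pos'])
print('hole',ray(c,279,217,.052))
E
```

```text
38.15 [0.5281 0.2012 0.1431] [-0.0882  0.2057 -0.5658] 0.01577913078481187
to home [ 19.8875 197.1305   4.8687]
hole [0.5021 0.3973 0.052 ]
```

Emit:
drive_tool(rows=[[[1, 10, 0, 0, 0, 0, 5], [4, 35, 0, 0, 0, 0, 5], [7, 70, 0, 0, 0, 0, 5], [11, 105, 0, 0, 0, 0, 5], [14, 140, 0, 0, 0, 0, 5], [18, 172, 0, 0, 0, 0, 5], [20, 190, 0, 0, 0, 0, 5], [20, 197, 0, 0, 0, 0, 5], [20, 197, 0, 0, 0, 0, 5], [20, 197, 0, 0, 0, 0, 5]]])

```text
clock: 39.15
tcp_pos: [0.5012, 0.3962, 0.1408]
tool_rot: [[-1.0, -0.03, -0.001], [-0.03, 1.0, -0.001], [0.001, -0.001, -1.0]]
contact_force: [1.0, -0.3, -0.4]
grip_width: 0.0157
```

```bash
python3 - <<'E'
from h import *
np.set_printoptions(precision=4,suppress=True)
print(avg(4));S=sensors.read_state()
print(S['clock'],S['tcp_pos'],S['tool_rot'])
print('to home',S['tool_rot'].T@(np.array([.5022,.3975,.0694])-S['tcp_pos'])*1000)
E
```

```text
(array([ 0.1   ,  0.1635, -0.8138]), array([0.7475, 0.7145, 0.5445]))
39.35 [0.5014 0.3963 0.1412] [[-0.9996 -0.0293 -0.    ]
 [-0.0293  0.9996 -0.0001]
 [ 0.     -0.0001 -1.    ]]
to home [-0.7867  1.1738 71.7864]
```

Aligned to within about 1 mm. Lowering now, slowly at the end.

Emit:
drive_tool(rows=[[[-0.8, 1.2, 8, 0, 0, 0, 5], [-0.8, 1.2, 16, 0, 0, 0, 5], [-0.8, 1.2, 24, 0, 0, 0, 5], [-0.8, 1.2, 32, 0, 0, 0, 5], [-0.8, 1.2, 40, 0, 0, 0, 5], [-0.8, 1.2, 50, 0, 0, 0, 5], [-0.8, 1.2, 58, 0, 0, 0, 5], [-0.8, 1.2, 64, 0, 0, 0, 5], [-0.8, 1.2, 69, 0, 0, 0, 5], [-0.8, 1.2, 70, 0, 0, 0, 5]]])

```text
clock: 40.35
tcp_pos: [0.5018, 0.3982, 0.0705]
tool_rot: [[-1.0, -0.03, -0.001], [-0.03, 1.0, -0.0], [0.001, -0.0, -1.0]]
contact_force: [-0.5, -0.5, -1.3]
grip_width: 0.0156
```

Emit:
drive_tool(rows=[[[0, 0, 0.8, 0, 0, 0, 5], [0, 0, 1.2, 0, 0, 0, 5], [0, 0, 1.2, 0, 0, 0, 5]]])

```text
clock: 40.65
tcp_pos: [0.5021, 0.3985, 0.0702]
tool_rot: [[-1.0, -0.03, 0.0], [-0.03, 1.0, 0.0], [-0.0, 0.0, -1.0]]
contact_force: [-0.0, 0.2, -0.7]
grip_width: 0.0159
```

Emit:
drive_tool(rows=[[[0, -0.8, 0.4, 0, 0, 0, 5], [0, -0.8, 0.6, 0, 0, 0, 5], [0, -0.8, 0.6, 0, 0, 0, 5]]])

```text
clock: 40.95
tcp_pos: [0.5021, 0.3975, 0.0695]
tool_rot: [[-1.0, -0.03, 0.0], [-0.03, 1.0, 0.0], [-0.0, 0.0, -1.0]]
contact_force: [0.7, -0.6, 0.3]
grip_width: 0.016
```

Emit:
drive_tool(rows=[[[0, 0, 0.4, 0, 0, 0, 5], [0, 0, 0.6, 0, 0, 0, 5], [0, 0, 0.6, 0, 0, 0, 5]]])

```text
clock: 41.25
tcp_pos: [0.5021, 0.3976, 0.0694]
tool_rot: [[-1.0, -0.03, -0.0], [-0.03, 1.0, -0.0], [0.0, -0.0, -1.0]]
contact_force: [-2.2, -3.7, 9.5]
grip_width: 0.0159
```

The collar is seated: 9.5 N upward at the same height as at the grasp. Opening, then going up.

Emit:
drive_tool(rows=[[[0, 0, -0.4, 0, 0, 0, 5], [0, 0, -0.4, 0, 0, 0, 20], [0, 0, -0.4, 0, 0, 0, 40], [0, 0, -0.4, 0, 0, 0, 50], [0, 0, -0.4, 0, 0, 0, 50]]])

```text
clock: 41.75
tcp_pos: [0.502, 0.3975, 0.0691]
tool_rot: [[-1.0, -0.03, -0.0], [-0.03, 1.0, -0.0], [0.0, -0.0, -1.0]]
contact_force: [0.5, 0.1, -0.9]
grip_width: 0.0412
```

Emit:
drive_tool(rows=[[[0, 0, -15, 0, 0, 0, 50], [0, 0, -40, 0, 0, 0, 50], [0, 0, -75, 0, 0, 0, 50], [-15, 0, -110, 0, 0, 0, 50], [-45, -15, -145, 0, 0, 0, 50], [-80, -30, -180, 0, 0, 0, 50], [-110, -50, -210, 0, 0, 0, 50], [-120, -60, -230, 0, 0, 0, 50], [-120, -60, -230, 0, 0, 0, 50]]])

```text
clock: 42.65
tcp_pos: [0.6262, 0.3404, 0.3037]
tool_rot: [[-1.0, -0.028, 0.005], [-0.028, 1.0, 0.002], [-0.005, 0.002, -1.0]]
contact_force: [0.2, -0.1, 0.1]
grip_width: 0.0502
```

```bash
python3 - <<'E'
from h import *
S=sensors.read_state();print(S['clock'],S['tcp_pos'],S['contact_force'])
im=capture('wrist');b=capture('scene')[120:280,200:400]
cv2.imwrite('pics/fin.png',np.hstack([cv2.resize(im[0:270],(450,217),interpolation=2) if 0 else cv2.resize(im[0:280,140:420],(400,400),interpolation=2),cv2.resize(b,(400,400),interpolation=2)])[:,:,::-1])
E
```

```text
42.65 [0.6262293  0.34042766 0.3036645 ] [ 0.18747112 -0.1256858   0.10771311]
```

View pics/fin.png

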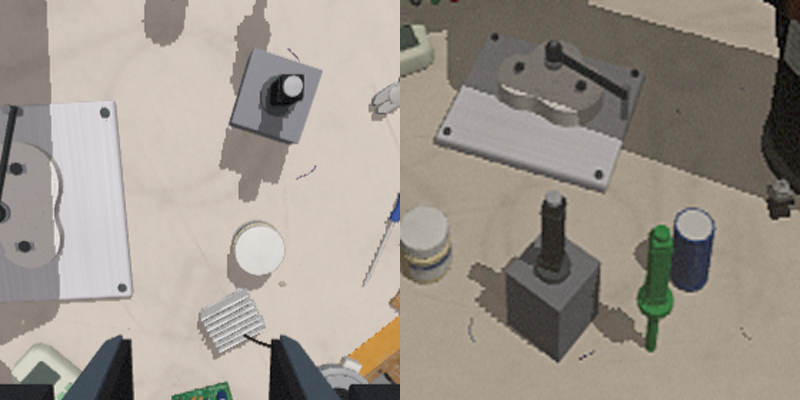

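The stylus stands upright with its collar on the block, (553,265). The pointer lies at the stop post, (625,95), and the other things are where they were. Handing in.

```bash
python3 -c "
from cell import order;print(order.hand_in())"
```

```text
the job is handed in; nothing more can be done
None
```

The job is done and handed in, with the robot's clock at about 43 s of the 64 s allowed. I slid the stylus along the cam's edge over lobe A, through the hollow and over lobe B, until the pointer reached its stop. The stylus is back in its stand.

- **Cam position:** by touch, the cam came out about 4.5 mm off in x and 2.5 to 3 mm off in y. The x figure is slightly past the 4 mm allowance. It also contains my error in locating the plate, so I used it only to steer.
- **Pressing force:** my readings at the end of each move, about every 5–9 mm, gave 4.0–5.7 N against the edge. The first contact peaked at about 6.6 N. I have no force readings between those points, and the sensor noise was about ±0.5 N.
- **Pointer at its stop:** sideways push-back on the stylus rose from 3.2 to 4.6 to 7.2 N over the last 1.4 mm. That is push against the pointer, not the cam edge. The last picture shows the blade against the stop post.
- **Stylus home:** the collar met the block at the same height as when I grasped it, with about 9.5 N of upward force just before release. The last picture shows it upright with the collar on the block.
- **Other things on the bench:** they look unmoved in the last picture, though the driver was only partly in view. The gripper was clear of everything and reading no force.
- **Dents:** I noticed no sudden jump in force that would suggest a dent, but a small one between readings could have been missed.

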